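# Make up the bend kit and the straight-joint kit on their boards

### The job

Make up the two kits from the five pipe parts set out along the front edge of the bench, ahead of the saw: on the board with the square nest, lay the elbow flat in the nest and put the wide ring over the thick post; on the board with the black cup, put the low brown ring over the shorter post, stand the black coupling in the cup and slip the slim brown pipe over the tall post. Everything sits right down on its board, the way up it stands now, and is let go. Leave the tape measure and the red screwdriver where they lie.

Things in the scene. Friction and masses are not known exactly. Their poses are not given: they have to be found in the camera images.
- elbow: light grey 90 degree pipe elbow lying flat on the bench's front edge, 68 x 68 x 42 mm, tube 42 mm outside; origin under the centre of that square, z up. Its open ends face its own +x and +y, the outside of the bend -x -y; the mid-bend lies over the origin: grip it there, fingers closing along its x = y diagonal (42 mm wide).
- sleeve: wide short light grey pipe ring (wall sleeve), 60 mm outside, about 50 mm clear bore, 34 mm high. Origin at the centre of its underside, z up; stands free on the bench along the front edge at the start.
- collar: low brown ring of sawn pipe (distance collar), 42 mm outside, 34 mm clear bore, 20 mm high. Origin at the centre of its underside, z up; stands free on the bench along the front edge at the start.
- coupling: black ribbed pipe coupling standing on end, 66 mm high, 36 mm across its own x, 41 mm across its own y; solid to the touch. Origin at the centre of its underside, z up; stands free on the bench along the front edge at the start.
- pipe_piece: slim dark brown piece of pipe standing on its sawn end, 34 mm outside, 26 mm clear bore, 88 mm high. Origin at the centre of its underside, z up; stands free on the bench along the front edge at the start.
- bend_board: plywood board, 176 (its x) x 100 (y) x 12 mm, fixed, with a square nest of four corner angles. Origin: centre of underside; +x points away from the robot (within 7 deg). Elbow nest: centre x = -40 mm, y = 0, 84 x 84 mm inside, 12 mm high, takes any quarter turn. Sleeve's thick tapered post: x = +50, y = 0; 38 mm thick, tip 14, 31 mm high. Heights are above the board's top (z = 12 mm).
- joint_board: plywood board, 176 (its x) x 100 (y) x 12 mm, fixed, with a black ring cup between two slim tapered posts. Origin: centre of underside; +x points away from the robot (within 7 deg). Collar's post: x = -60 mm, y = 0, 22 mm thick, 27 high. Coupling's cup: x = 0, y = 0, 58 mm inside, 13 high. Pipe's post: x = +60, y = 0, 16 mm thick, 46 high. Heights are above the board's top (z = 12 mm).
- tape_measure: yellow and black tape measure, 36 x 74 x 64 mm, bystander on the right; origin at the centre of its underside.
- screwdriver: red-handled screwdriver, 31 x 206 x 29 mm, bystander lying in front of the saw's crank; origin at the centre of its underside. The crank's three handles stand out over the bench to x = 0.51 m, between y = -0.36 and -0.20 m, 90 to 230 mm high: carry things round in front of it or above it. The chip box behind the boards starts at x = 0.674 m and is 98 mm high.
Not all that is in view belongs to the job. Leave any blue look-alike of the sleeve alone.

How it is judged:
At the end, for the whole second after the job is handed in: Elbow and wide sleeve on the bend board, collar, coupling and pipe piece on the joint board: each within 12 mm of its place along the board's x and y, underside down on the board (9 to 16 mm above its underside), within 0.12 rad of upright or flat and at rest (x of elbow in the frame of bend_board between -0.052 and -0.028 m and y of elbow in the frame of bend_board between -0.012 and 0.012 m and z of elbow in the frame of bend_board between 0.009 and 0.016 m and angle between each of elbow, sleeve, collar, coupling, pipe_piece's own z axis and vertical below 0.12 rad and linear speed of each of elbow, sleeve, collar, coupling, pipe_piece below 0.02 m/s and x of sleeve in the frame of bend_board between 0.038 and 0.062 m and y of sleeve in the frame of bend_board between -0.012 and 0.012 m and z of sleeve in the frame of bend_board between 0.009 and 0.016 m and x of collar in the frame of joint_board between -0.072 and -0.048 m and y of collar in the frame of joint_board between -0.012 and 0.012 m and z of collar in the frame of joint_board between 0.009 and 0.016 m and x of coupling in the frame of joint_board between -0.012 and 0.012 m and y of coupling in the frame of joint_board between -0.012 and 0.012 m and z of coupling in the frame of joint_board between 0.009 and 0.016 m and x of pipe_piece in the frame of joint_board between 0.048 and 0.072 m and y of pipe_piece in the frame of joint_board between -0.012 and 0.012 m and z of pipe_piece in the frame of joint_board between 0.009 and 0.016 m); the robot touches nothing.
It fails at once if the tape measure is moved by more than 25 mm (distance of tape_measure from where it was at the start of the episode above 0.025 m).
It fails at once if the screwdriver is moved by more than 25 mm (distance of screwdriver from where it was at the start of the episode above 0.025 m).
It also fails if it takes over 138 s, if anything falls off the work surface, if the arm or the gripper's body presses on something with over 40 N, if the wrist force passes 120 N, or if a joint passes its speed limit or range.

### The arm

A 6-joint arm with a two-finger parallel gripper is mounted at the origin on a cart in front of the work surface, level with it; the furniture and walls round the work are solid. World frame = base frame: x ahead of the robot, y to its left, z up, the work surface at z = 0. Lengths are in m, angles in rad, forces in N, time in s.
With the tool pointing down it reaches from about 0.375 to 0.9 m from the base axis. Payload 3.1 kg.
Tool frame: the origin (TCP) lies on the centre line of the jaws, within the pads' length; the fingertips stand 25 mm ahead of it and the grasp point (between the pads) lies 6 mm ahead of it; x points along the fingers, y is the direction in which the jaws open and shut, and the axes are right-handed (so a half turn about x gives the same grasp; the last joint's range is limited). The gripper opens to 87 mm and grips with 3 to 60 N. Pads are 19 mm wide; open, the fingers measure 117 mm over their backs; the gripper's body (75 mm by 190 mm) begins 51 mm behind the grasp point.
Start: joints at [1.137, 0.527, 1.433, -0, 1.181, -0.178], TCP at [0.157, 0.605, 0.248] pointing down, gripper open.
Joint ranges: [-3.08, 3.08], [-0.75, 2.2], [0.22, 2.44], [-1.43, 4.57], [0, 2.65], [-2.85, 2.85]. Speed limits (rad/s): [2.79, 2.79, 3.14, 3.14, 3.14, 3.14].

### API

Orientations are given as a unit quaternion [x, y, z, w].
In Python, from rig import robot gives the robot as it stands. The module is installed in compiled form; this text tells all that it offers.
- The arm moves only by the tool move_arm, never from a script. Its argument "commands" is a list of rows, each a list of 5 numbers: the gripper's target within -1 to 1 (shut at 1, half-way at 0, fully open at -1), then the shift along the tool's x, y, z in mm, then the turn about the tool's x in degrees. A call has 1 to 8 rows; each row is the pose to reach, as a shift and turn from the pose commanded when the call began, along the tool's axes at that moment; what a row does not reach only later rows make up. A row lasts 1/12 s, in which the tool goes at most 41.7 mm and 7.16 degrees, less where a joint would pass 70% of its speed; a pose out of reach is approached as far as the arm can. A call with a gripper value outside its range is refused whole. The fingers move at their own pace and stop on an object; "newtons" is the grip in N (left out, the last holds). Time passes only in rows, so rows that repeat a pose let the fingers close. It gives the time, the measured TCP pose, the force and the opening at its end, in the units of the state.
- robot.get_obs(): the state, without advancing time (a new reading comes with each control period).
- robot.camera(name): name is "scene" or "side" or "wrist"; returns a dict with "image" (480x640x3 uint8, red, green, blue), "fx", "fy", "cx", "cy" (pixels), "xyz" and "rotation" of the camera in the world; the wrist camera has in their place "tool_from_camera" (4x4, takes a point from camera to tool coordinates, whose origin is the TCP and whose axes are the tool frame's). Camera axes: x right, y down, z forward; pixel columns grow to the right and rows downward; lengths in m; the calibration is good to about 2 mm. A picture is of the moment at which its call begins: read the wrist's pose just before it. There is no depth.
- robot.hand_in(): hands the job in, once; it reports no verdict.
Trained networks look in a picture, given as the dict that the camera call returned (one of the last four; its "shot" number tells which), for a name from the list of things; names that differ only in an ending like _2 or _b are one class to them, and where a whole thing is asked for, a point or a joint stands for the part that bears it (a point fixed in the world has none). Each returns a list of dicts, best first, with "p" (0 to 1); they miss things now and then, are a little off and sometimes report something else, mostly with a low value. They report only what shows in the picture. A call takes as long as a camera call. They do not tell look-alikes from the thing itself.
- robot.regions_of(picture, name): "pixels" (480x640 bool, what is visible of it) and "bbox" ([left, top, right, bottom] in pixels, round what is visible of it).
The state is a dict: "time": time; "q": joint angles; "joint_velocities": joint speeds; "joint_torque": joint torques, N m; "position": TCP position; "tool_rot": TCP orientation; "ft_force": force on the tool from outside, world axes, zero at the start; "moment": the same for the moment, N m; "grip_width": finger opening in m.
Only numpy, scipy, OpenCV 4.12 (cv2) and the standard library are available. Lean on these libraries where they do the work, as an engineer would, in place of code of your own. Each camera call takes 0.05 s, during which the arm holds its last target.

## Working session

There is one attempt and no reset: what is moved stays moved. The work goes in short steps, Python scripts to look and compute and a tool call to move; the robot and the scene stay as the last step left them, time stands still between calls to the robot, and variables do not carry over. Pictures are saved under pics/ and viewed, and the job is handed in when it is done.

Besides the shell and the picture viewer there is one more tool, called after "Call:" as a command line: name --pt "numbers of a row" for each row, then --argument value for the rest. move_arm: Moves the arm, as the interface text tells. Its arguments: {"type":"object","properties":{"commands":{"type":"array","items":{"type":"array","items":{"type":"number"}}},"newtons":{"type":"number"}},"required":["commands"]}

```bash
mkdir -p pics; ls
python3 - <<'E'
from rig import robot
import cv2, numpy as np
o=robot.get_obs()
print(o)
for n in ["scene","side"]:
    c=robot.camera(n); cv2.imwrite(f"pics/{n}0.png",c["image"][:,:,::-1])
    print(n,c["fx"],c["fy"],c["cx"],c["cy"],c["xyz"],c["rotation"],c["shot"])
c=robot.camera("wrist");cv2.imwrite("pics/wrist0.png",c["image"][:,:,::-1]);print(c["fx"],c["cx"],c["cy"],c["tool_from_camera"])
E
```

```text
pics
{'time': 0.0, 'q': array([ 1.13751604e+00,  5.28414460e-01,  1.43389959e+00, -1.29877795e-05,
        1.18136462e+00, -1.78520759e-01]), 'joint_velocities': array([-0.00182511,  0.00052011, -0.00021319,  0.00224028,  0.00115891,
       -0.00133953]), 'joint_torque': array([ 1.81889891e-04, -4.40026259e+01, -1.76598483e+01,  6.34381059e-02,
        5.80447877e-02, -1.30965559e-04]), 'position': array([0.15720971, 0.60421339, 0.24660419]), 'tool_rot': array([ 0.08912138,  0.70159581, -0.09053049,  0.7011597 ]), 'ft_force': array([ 0.15610619, -0.35642125,  0.10417466]), 'moment': array([ 0.01973354,  0.02866034, -0.01174574]), 'grip_width': 0.08698615736268715}
scene 548.5558741187923 548.5558741187923 321.4994601860791 230.50593135447943 [ 0.05628242 -0.89257566  0.70620611] [ 0.84662791 -0.28833768  0.15029133 -0.42130166] 1
side 564.7372034312982 564.7372034312982 314.122712008093 238.64743990919524 [0.44294282 1.07001033 0.6619372 ] [-0.06928921  0.84360914 -0.53135485  0.03441861] 2
341.22454161837004 317.1854448958789 236.57900089709102 [[ 5.16128706e-04 -2.90120090e-01  9.56990108e-01 -1.37531195e-01]
 [ 9.99999437e-01 -7.37147745e-04 -7.62797629e-04  6.03920547e-04]
 [ 9.26746017e-04  9.56989963e-01  2.90119546e-01 -8.04422095e-02]
 [ 0.00000000e+00  0.00000000e+00  0.00000000e+00  1.00000000e+00]]
```

View pics/scene0.png

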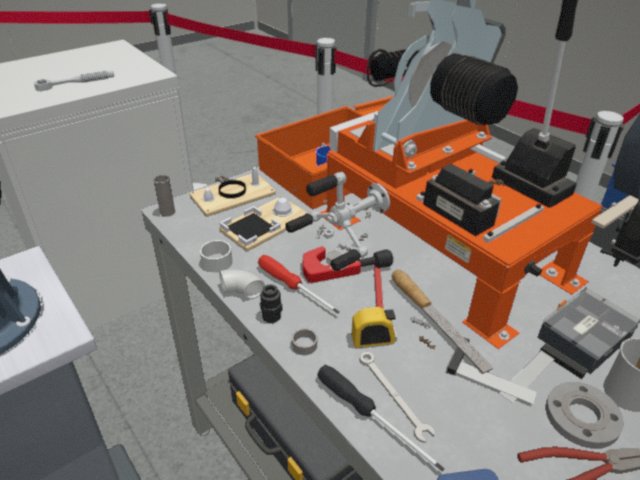

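View pics/side0.png

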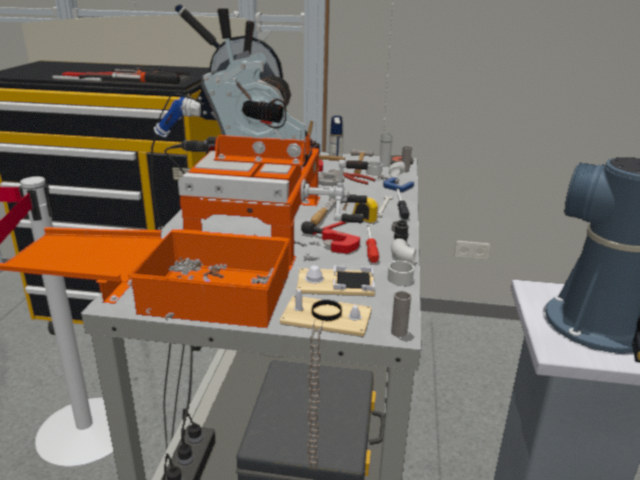

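View pics/wrist0.png

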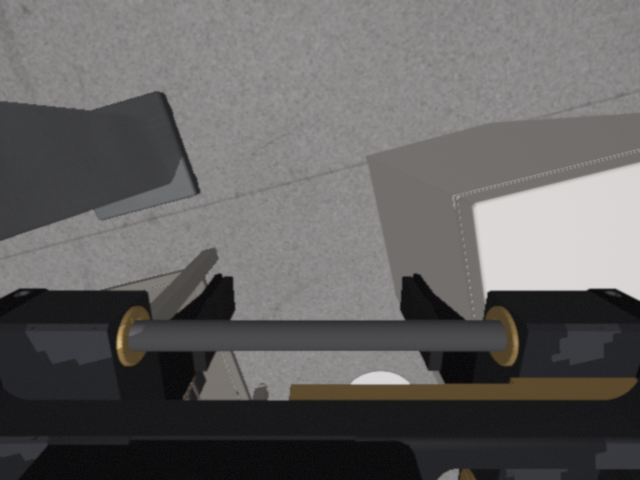

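```bash
cat > h.py <<'E'
from rig import robot
import cv2, numpy as np
from scipy.spatial.transform import Rotation as R
def cam(n):
    o=robot.get_obs(); c=robot.camera(n)
    if n=="wrist":
        T=np.eye(4);T[:3,:3]=R.from_quat(o["tool_rot"]).as_matrix();T[:3,3]=o["position"]
        M=T@np.array(c["tool_from_camera"])
    else:
        M=np.eye(4);M[:3,:3]=R.from_quat(c["rotation"]).as_matrix();M[:3,3]=c["xyz"]
    c["M"]=M; return c
def back(c,uv,z):
    uv=np.atleast_2d(uv).astype(float)
    d=np.c_[(uv[:,0]-c["cx"])/c["fx"],(uv[:,1]-c["cy"])/c["fy"],np.ones(len(uv))]@c["M"][:3,:3].T
    t=(z-c["M"][2,3])/d[:,2]
    return c["M"][:3,3]+d*t[:,None]
def proj(c,P):
    P=(np.atleast_2d(P)-c["M"][:3,3])@c["M"][:3,:3]
    return np.c_[P[:,0]/P[:,2]*c["fx"]+c["cx"],P[:,1]/P[:,2]*c["fy"]+c["cy"]]
NAMES=["elbow","sleeve","collar","coupling","pipe_piece","bend_board","joint_board","tape_measure","screwdriver"]
H=dict(elbow=.021,sleeve=.017,collar=.01,coupling=.033,pipe_piece=.044,bend_board=.012,joint_board=.012,tape_measure=.032,screwdriver=.014)
def save(c,name): cv2.imwrite(f"pics/{name}.png",c["image"][:,:,::-1])
E
python3 - <<'E'
from h import *
np.set_printoptions(precision=3,suppress=True)
o=robot.get_obs();print(R.from_quat(o["tool_rot"]).as_matrix())
for n in ["scene","side"]:
    c=cam(n); print(n, back(c,[[320,240]],0))
    for k in NAMES:
        for r in robot.regions_of(c,k)[:3]:
            b=r["bbox"]; ys,xs=np.nonzero(r["pixels"])
            print(k,round(r["p"],2),np.round(b),"c",back(c,[[ (b[0]+b[2])/2,(b[1]+b[3])/2]],H[k])[0],"n",len(xs))
E
```

```text
[[-0.001  0.252  0.968]
 [-0.001  0.968 -0.252]
 [-1.    -0.002 -0.   ]]
scene [[ 0.619 -0.179  0.   ]]
elbow 0.95 [222. 270. 268. 300.] c [ 0.41  -0.223  0.021] n 971
sleeve 0.74 [199. 236. 228. 271.] c [ 0.411 -0.105  0.017] n 717
collar 0.91 [291. 328. 318. 358.] c [ 0.419 -0.394  0.01 ] n 443
coupling 0.93 [260. 284. 282. 324.] c [ 0.415 -0.303  0.033] n 694
coupling 0.26 [256. 254. 337. 313.] c [ 0.48  -0.288  0.033] n 706
pipe_piece 0.88 [154. 174. 175. 216.] c [0.411 0.108 0.044] n 630
bend_board 0.64 [218. 199. 305. 252.] c [ 0.541 -0.075  0.012] n 2505
joint_board 0.86 [190. 170. 280. 218.] c [0.558 0.065 0.012] n 2115
tape_measure 0.86 [350. 306. 400. 345.] c [ 0.524 -0.451  0.032] n 1551
screwdriver 0.6 [259. 257. 339. 312.] c [ 0.494 -0.276  0.014] n 819
side [[ 0.627 -0.288  0.   ]]
elbow 0.55 [387. 239. 419. 267.] c [ 0.406 -0.211  0.021] n 441
sleeve 0.97 [386. 261. 415. 282.] c [ 0.41  -0.118  0.017] n 557
coupling 0.62 [395. 220. 410. 242.] c [ 0.411 -0.315  0.033] n 235
pipe_piece 0.96 [390. 290. 410. 333.] c [0.411 0.098 0.044] n 764
bend_board 0.81 [294. 265. 373. 297.] c [ 0.562 -0.054  0.012] n 2049
joint_board 0.94 [284. 289. 372. 339.] c [0.557 0.085 0.012] n 2616
tape_measure 0.93 [357. 197. 377. 225.] c [ 0.514 -0.434  0.032] n 424
screwdriver 0.85 [367. 236. 381. 264.] c [ 0.479 -0.229  0.014] n 258
```

Call:
move_arm --pt "-1 0 -225 236 -14.5" --pt "-1 0 -225 236 -14.5" --pt "-1 0 -225 236 -14.5" --pt "-1 0 -225 236 -14.5" --pt "-1 0 -225 236 -14.5" --pt "-1 0 -225 236 -14.5" --pt "-1 0 -225 236 -14.5" --pt "-1 0 -225 236 -14.5"

```text
time: 1.82
position: [0.3301, 0.3255, 0.2478]
tool_rot: [0.001, 0.707, -0.001, 0.707]
ft_force: [0.5, 0.5, 0.5]
grip_width: 0.0869
```

Call:
move_arm --pt "-1 -22 -295 220 0" --pt "-1 -22 -295 220 0" --pt "-1 -22 -295 220 0" --pt "-1 -22 -295 220 0" --pt "-1 -22 -295 220 0" --pt "-1 -22 -295 220 0" --pt "-1 -22 -295 220 0" --pt "-1 -22 -295 220 0"

```text
time: 2.48
position: [0.5286, 0.0585, 0.2678]
tool_rot: [0.001, 0.707, -0.001, 0.707]
ft_force: [-0.2, 0.1, 0.1]
grip_width: 0.0869
```

Run:
```python
from h import *
np.set_printoptions(precision=3,suppress=True)
c=cam("wrist"); save(c,"w1"); print(robot.get_obs()["position"],robot.get_obs()["time"])
for k in NAMES:
    for r in robot.regions_of(c,k)[:3]:
        b=r["bbox"]; print(k,round(r["p"],2),np.round(b),"c",back(c,[[ (b[0]+b[2])/2,(b[1]+b[3])/2]],H[k])[0])
```

```text
[0.536 0.052 0.269] 2.5333
elbow 0.72 [ 17.  62. 100. 126.] c [ 0.408 -0.211  0.021]
sleeve 0.63 [118.  64. 191. 130.] c [ 0.411 -0.113  0.017]
coupling 0.62 [  0.  91.  10. 118.] c [ 0.42  -0.259  0.033]
pipe_piece 0.91 [351.  64. 397. 114.] c [0.407 0.115 0.044]
bend_board 0.58 [162. 150. 269. 296.] c [ 0.551 -0.062  0.012]
joint_board 0.6 [290. 152. 388. 300.] c [0.555 0.085 0.012]
screwdriver 0.7 [  0. 152. 117. 187.] c [ 0.487 -0.233  0.014]
```

View pics/w1.png

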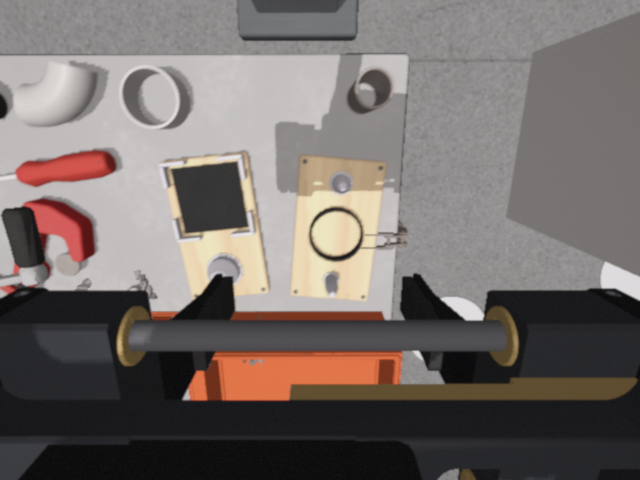

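Call:
move_arm --pt "-1 0 -20 -40 0" --pt "-1 0 -20 -40 0" --pt "-1 0 -20 -40 0" --pt "-1 0 -20 -40 0" --pt "-1 0 -20 -40 0" --pt "-1 0 -20 -40 0"

```text
time: 3.48
position: [0.4888, 0.0409, 0.2679]
tool_rot: [0.0, 0.706, -0.0, 0.708]
ft_force: [-0.5, -0.6, -0.3]
grip_width: 0.0868
```

Run:
```python
from h import *
import pickle
np.set_printoptions(precision=3,suppress=True)
c=cam("wrist"); save(c,"w2"); print(robot.get_obs()["position"],robot.get_obs()["time"],robot.get_obs()["q"])
reg={}
for k in NAMES:
    rr=robot.regions_of(c,k)
    for r in rr[:2]:
        b=r["bbox"]; print(k,round(r["p"],2),np.round(b),"c",back(c,[[ (b[0]+b[2])/2,(b[1]+b[3])/2]],H[k])[0])
    if rr: reg[k]=rr[0]["pixels"]
pickle.dump((dict(c),reg),open("w2.pkl","wb"))
im=c["image"][:,:,::-1]
cv2.imwrite("pics/w2a.png",cv2.resize(im[130:300,140:420],None,fx=2.8,fy=2.8,interpolation=cv2.INTER_CUBIC))
cv2.imwrite("pics/w2b.png",cv2.resize(im[40:240,0:270],None,fx=2.8,fy=2.8,interpolation=cv2.INTER_CUBIC))
```

```text
[0.489 0.041 0.268] 3.5333 [-0.145  0.319  1.739  0.     1.082 -1.715]
elbow 0.92 [ 43. 102. 122. 160.] c [ 0.406 -0.211  0.021]
sleeve 0.96 [142. 108. 207. 166.] c [ 0.413 -0.114  0.017]
coupling 0.88 [  0. 122.  35. 159.] c [ 0.416 -0.274  0.033]
pipe_piece 0.86 [364. 115. 413. 154.] c [0.411 0.114 0.044]
bend_board 0.66 [180. 183. 284. 322.] c [ 0.549 -0.063  0.012]
tape_measure 0.29 [  0. 121.  35. 161.] c [ 0.416 -0.274  0.032]
screwdriver 0.68 [  0. 186. 137. 222.] c [ 0.487 -0.248  0.014]
```

View pics/w2a.png

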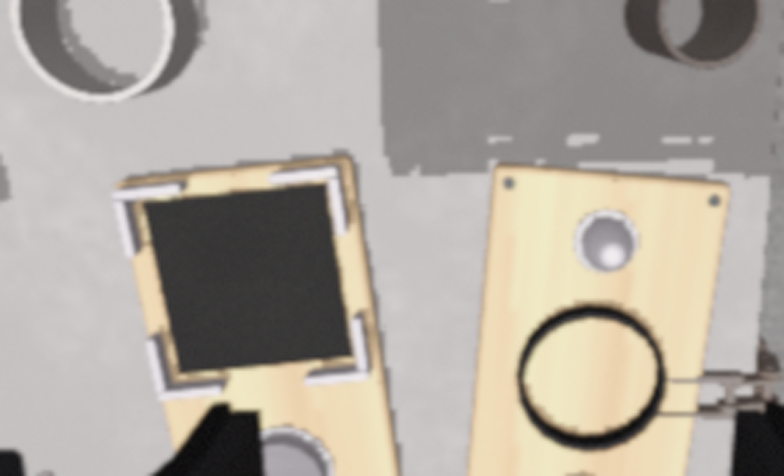

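View pics/w2b.png

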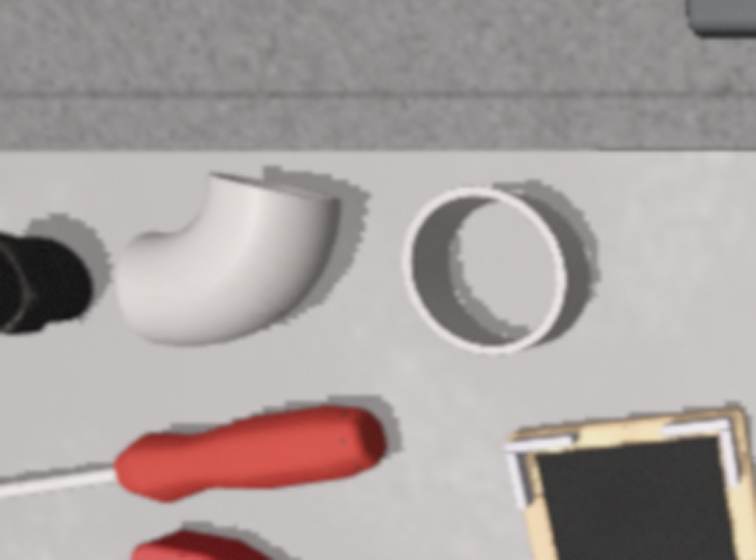

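Call:
move_arm --pt "-1 0 -30 85 0" --pt "-1 0 -30 85 0" --pt "-1 0 -30 85 0" --pt "-1 0 -30 85 0" --pt "-1 0 -30 85 0" --pt "-1 0 -30 85 0"

```text
time: 4.48
position: [0.5709, 0.011, 0.267]
tool_rot: [0.001, 0.708, -0.0, 0.706]
ft_force: [-0.1, 0.2, -0.4]
grip_width: 0.087
```

Run:
```python
from h import *
import pickle
np.set_printoptions(precision=3,suppress=True)
c=cam("wrist"); save(c,"w3"); print(robot.get_obs()["position"],robot.get_obs()["time"])
reg={}
for k in NAMES:
    rr=robot.regions_of(c,k)
    for r in rr[:2]:
        b=r["bbox"]; print(k,round(r["p"],2),np.round(b),"c",back(c,[[ (b[0]+b[2])/2,(b[1]+b[3])/2]],H[k])[0])
    if rr: reg[k]=rr[0]["pixels"]
pickle.dump((dict(c),reg),open("w3.pkl","wb"))
im=c["image"][:,:,::-1]
cv2.imwrite("pics/w3a.png",cv2.resize(im[95:285,150:430],None,fx=2.8,fy=2.8,interpolation=cv2.INTER_CUBIC))
```

```text
[0.571 0.011 0.267] 4.5333
elbow 0.74 [ 53.  10. 139.  79.] c [ 0.404 -0.21   0.021]
sleeve 0.89 [163.  16. 229.  87.] c [ 0.41  -0.112  0.017]
sleeve 0.64 [334. 369. 376. 384.] c [0.805 0.062 0.017]
coupling 0.88 [ 0. 36. 45. 80.] c [ 0.419 -0.278  0.033]
pipe_piece 0.65 [394.   8. 458.  72.] c [0.406 0.114 0.044]
bend_board 0.64 [199. 109. 304. 271.] c [ 0.553 -0.064  0.012]
joint_board 0.94 [328. 112. 434. 270.] c [0.554 0.085 0.012]
screwdriver 0.71 [  0. 110. 154. 152.] c [ 0.487 -0.251  0.014]
```

View pics/w3a.png

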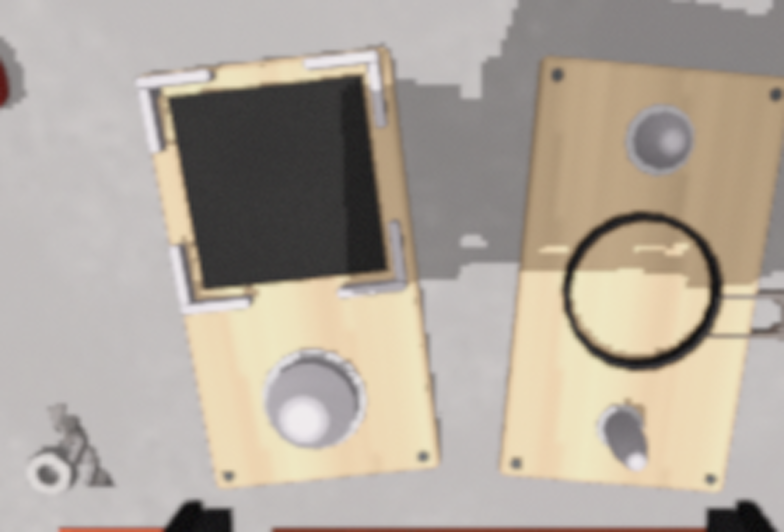

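```bash
cat > fit.py <<'E'
from h import *
import pickle
from scipy.optimize import least_squares
np.set_printoptions(precision=4,suppress=True)
c,reg=pickle.load(open("w3.pkl","rb"))
px=lambda L:np.array(L,float)/2.8+[150,95]-0.32
bend=([(.088,-.05,.012),(.088,.05,.012),(-.088,.05,.012),(.05,0,.012),(-.04,0,.012),(.05,0,.043)],
 px([(220,488),(440,465),(388,47),(314,400),(280,182),(302,420)]))
joint=([(-.088,-.05,.012),(.088,-.05,.012),(.088,.05,.012),(0,0,.025),(-.06,0,.039),(.06,0,.058)],
 px([(543,57),(502,468),(722,490),(641,290),(672,140),(637,461)]))
for n,(L,uv) in dict(bend=bend,joint=joint).items():
    L=np.array(L)
    def W(p):
        a=p[2];return np.c_[p[0]+L[:,0]*np.cos(a)-L[:,1]*np.sin(a),p[1]+L[:,0]*np.sin(a)+L[:,1]*np.cos(a),L[:,2]]
    s=least_squares(lambda p:(proj(c,W(p))-uv).ravel(),[.55,0,0],loss="soft_l1")
    print(n,s.x,"yawdeg",np.degrees(s.x[2]));print((proj(c,W(s.x))-uv)*2.8)
    a=s.x[2]
    for q in ([(-.04,0),(.05,0)] if n=="bend" else [(-.06,0),(0,0),(.06,0)]):
        print("  place",q, s.x[0]+q[0]*np.cos(a)-q[1]*np.sin(a), s.x[1]+q[0]*np.sin(a)+q[1]*np.cos(a))
E
python3 fit.py
```

```text
bend [ 0.5588 -0.06    0.1053] yawdeg 6.032412906381658
[[-3.9548  2.5299]
 [ 0.7057  2.7499]
 [-0.1488 -3.5525]
 [ 0.7057 -2.9671]
 [ 0.3159  1.9445]
 [ 0.6624 -0.598 ]]
  place (-0.04, 0) 0.5190700502701053 -0.06419199596525137
  place (0.05, 0) 0.6085716845611329 -0.05473380061755538
joint [ 0.5609  0.0817 -0.088 ] yawdeg -5.044154265012974
[[-2.0386 -6.4464]
 [-3.8835  6.0525]
 [ 1.1768  2.1122]
 [ 2.6379  1.7625]
 [ 0.6451 -1.3911]
 [ 0.1896 -0.6998]]
  place (-0.06, 0) 0.5010976033442064 0.08701789274327149
  place (0, 0) 0.560865237553459 0.08174248744803717
  place (0.06, 0) 0.6206328717627115 0.07646708215280285
```

```bash
cat > sil.py <<'E'
from h import *
from scipy.optimize import minimize
S=4
t=np.linspace(0,2*np.pi,40,endpoint=False)
def cyl(r,h):
    C=np.c_[r*np.cos(t),r*np.sin(t)]
    return [np.r_[np.c_[C,0*t],np.c_[C,0*t+h]]]
def elbow():
    out=[];rings=[]
    for a in np.linspace(np.pi,1.5*np.pi,13):
        e=np.array([np.cos(a),np.sin(a),0]); ce=np.array([.034,.034,.021])+.047*e
        rings.append(ce+.021*(np.cos(t)[:,None]*e+np.sin(t)[:,None]*[0,0,1]))
    return [np.r_[rings[i],rings[i+1]] for i in range(12)]
def box(a,b,h): 
    return [np.array([(x,y,z) for x in(-a/2,a/2) for y in(-b/2,b/2) for z in(0,h)])]
MOD=dict(elbow=elbow(),sleeve=cyl(.03,.034),collar=cyl(.021,.02),pipe_piece=cyl(.017,.088),coupling=cyl(.0195,.066))
def ren(c,hulls,p):
    m=np.zeros((480*S//2,640*S//2),np.uint8)
    a=p[2];Rz=np.array([[np.cos(a),-np.sin(a),0],[np.sin(a),np.cos(a),0],[0,0,1]])
    z0=p[3] if len(p)>3 else 0
    for h in hulls:
        uv=(proj(c,h@Rz.T+[p[0],p[1],z0])+.5)*(S//2)
        cv2.fillConvexPoly(m,cv2.convexHull(np.round(uv*16).astype(np.int32)),1,shift=4)
    return m
def fit(name,views,p0,yaw=False,z=0):
    ms=[(c,cv2.resize(m.astype(np.uint8),None,fx=S//2,fy=S//2,interpolation=cv2.INTER_NEAREST)) for c,m in views]
    def full(p): return [p[0],p[1],p[2] if yaw else 0,z]
    def cost(p):
        s=0
        for c,m in ms:
            q=ren(c,MOD[name],full(p)); s+=1-(q&m).sum()/max(1,(q|m).sum())
        return s/len(ms)
    x0=list(p0)[:3 if yaw else 2]
    sx=np.array([x0]+[np.add(x0,d) for d in np.eye(len(x0))*np.array([.015,.015,.3])[:len(x0)]])
    r=minimize(cost,x0,method="Nelder-Mead",options=dict(initial_simplex=sx,xatol=1e-4,fatol=1e-4))
    return r.x,1-r.fun
E
python3 - <<'E'
from sil import *
import pickle
np.set_printoptions(precision=4,suppress=True)
V=[pickle.load(open(f,"rb")) for f in("w2.pkl","w3.pkl")]
for k,p0 in dict(elbow=(.407,-.211,np.pi-.2),sleeve=(.411,-.113),pipe_piece=(.41,.112)).items():
    for vs in ([0],[1],[0,1]):
        print(k,vs,*fit(k,[(V[i][0],V[i][1][k]) for i in vs],p0,k=="elbow"))
for n in["scene","side"]:
    c=cam(n)
    for k,p0 in dict(elbow=(.407,-.211,np.pi-.2),sleeve=(.411,-.113),pipe_piece=(.41,.112),coupling=(.413,-.305),collar=(.419,-.394)).items():
        rr=robot.regions_of(c,k)
        if rr: print(n,k,*fit(k,[(c,rr[0]["pixels"])],p0,k=="elbow"))
E
```

```text
elbow [0] [ 0.4109 -0.2065  2.9807] 0.9463435434581764
elbow [1] [ 0.412  -0.2079  2.9307] 0.9538924156364851
elbow [0, 1] [ 0.4118 -0.2077  2.944 ] 0.9478213399137392
sleeve [0] [ 0.4122 -0.1099] 0.5163484579114168
sleeve [1] [ 0.4122 -0.1098] 0.5275967803756229
sleeve [0, 1] [ 0.4122 -0.1097] 0.5217417425665414
pipe_piece [0] [0.4098 0.1086] 0.7922955974842767
pipe_piece [1] [0.4102 0.1096] 0.9553333333333334
pipe_piece [0, 1] [0.4101 0.1092] 0.8718835836062722
scene elbow [ 0.407  -0.211   2.9416] 0.0
scene sleeve [ 0.4117 -0.1106] 0.8841581421067183
scene pipe_piece [0.4092 0.1086] 0.9463962332488229
scene coupling [ 0.4176 -0.2972] 0.7855198693522046
scene collar [ 0.419 -0.394] 0.0
side elbow [ 0.4118 -0.2206  2.9286] 0.8292025862068966
side sleeve [ 0.4109 -0.1173] 0.9184966216216216
side pipe_piece [0.4088 0.1043] 0.9406153846153846
side coupling [ 0.4135 -0.3386] 0.6224924012158055
side collar [ 0.419 -0.394] 0.0
```

Call:
move_arm --pt "-1 107 98 -161 0" --pt "-1 107 98 -161 0" --pt "-1 107 98 -161 0" --pt "-1 107 98 -161 0" --pt "-1 107 98 -161 0" --pt "-1 107 98 -161 0" --pt "-1 107 98 -161 0" --pt "-1 107 98 -161 0" --newtons 20

```text
time: 6.25
position: [0.413, 0.1088, 0.1608]
tool_rot: [0.0, 0.706, -0.0, 0.708]
ft_force: [1.2, -0.4, -0.1]
grip_width: 0.087
```

Run:
```python
from sil import *
np.set_printoptions(precision=4,suppress=True)
c=cam("wrist"); save(c,"w4"); print(robot.get_obs()["position"])
for k in["pipe_piece"]:
    for r in robot.regions_of(c,k)[:1]: print(k,r["p"],r["bbox"],*fit(k,[(c,r["pixels"])],(.41,.109)))
```

```text
[0.4144 0.1084 0.1612]
pipe_piece 0.64 [290.9, 203.3, 345.6, 279.3] [0.4097 0.1093] 0.9556931489224831
```

View pics/w4.png

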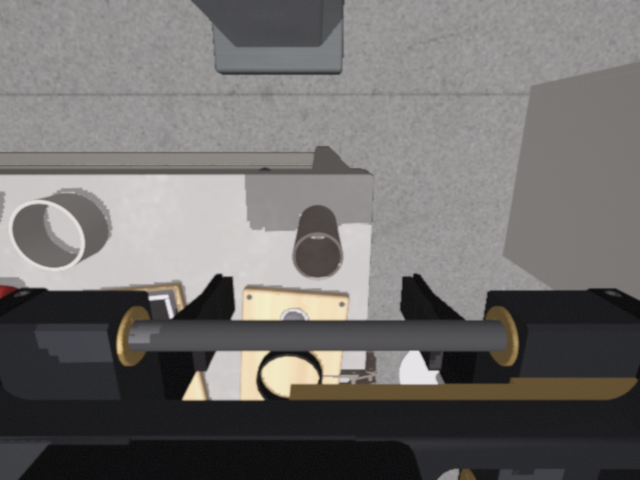

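Call:
move_arm --pt "-1 40 1 -4 0" --pt "-1 75 1 -4 0" --pt "-1 95 1 -4 0" --pt "-1 95 1 -4 0" --pt "0.6 95 1 -4 0" --pt "0.6 95 1 -4 0" --pt "0.6 95 1 -4 0" --pt "0.6 95 1 -4 0" --newtons 20

```text
time: 7.02
position: [0.409, 0.1096, 0.0668]
tool_rot: [0.001, 0.706, -0.001, 0.708]
ft_force: [-0.3, 0.7, 0.0]
grip_width: 0.068
```

Call:
move_arm --pt "0.6 0 0 0 0" --pt "0.6 0 0 0 0" --pt "0.6 0 0 0 0" --pt "0.6 0 0 0 0"

```text
time: 7.35
position: [0.4078, 0.1098, 0.0657]
tool_rot: [0.001, 0.707, -0.001, 0.707]
ft_force: [-0.3, -0.3, 0.4]
grip_width: 0.0414
```

Call:
move_arm --pt "0.6 0 0 0 0" --pt "0.6 0 0 0 0" --pt "0.6 0 0 0 0" --pt "0.6 -10 0 0 0" --pt "0.6 -45 0 0 0" --pt "0.6 -80 0 0 0" --pt "0.6 -80 0 0 0" --pt "0.6 -80 0 0 0"

```text
time: 8.02
position: [0.4087, 0.1098, 0.1467]
tool_rot: [0.001, 0.706, -0.001, 0.709]
ft_force: [0.9, -0.4, -1.6]
grip_width: 0.0332
```

Run:
```python
from sil import *
np.set_printoptions(precision=4,suppress=True)
o=robot.get_obs();print(o["position"],o["grip_width"])
```

```text
[0.4087 0.1098 0.1467] 0.03317371276781994
```

Call:
move_arm --pt "0.6 0 -6 40 0" --pt "0.6 0 -12 80 0" --pt "0.6 0 -18 115 0" --pt "0.6 0 -24 150 0" --pt "0.6 0 -30 185 0" --pt "0.6 0 -33 210 0" --pt "0.6 0 -33 210 0" --pt "0.6 0 -33 210 0"

```text
time: 8.68
position: [0.6174, 0.0759, 0.1425]
tool_rot: [0.001, 0.709, -0.001, 0.706]
ft_force: [-0.5, -0.3, -0.9]
grip_width: 0.0332
```

Call:
move_arm --pt "0.6 0 0 0 0" --pt "0.6 0 0 0 0"

```text
time: 8.85
position: [0.6151, 0.0767, 0.1437]
tool_rot: [0.001, 0.709, -0.0, 0.705]
ft_force: [0.2, 0.1, -0.8]
grip_width: 0.0336
```

Run:
```python
from sil import *
np.set_printoptions(precision=4,suppress=True)
o=robot.get_obs();print(o["position"],o["grip_width"],o["tool_rot"])
for n in["scene","side","wrist"]:
    c=cam(n);
    if n=="wrist": save(c,"w5");continue
    im=c["image"][:,:,::-1]
    cc={"scene":im[130:280,150:350],"side":im[220:370,250:450]}[n]
    cv2.imwrite(f"pics/{n}5.png",cv2.resize(cc,None,fx=4,fy=4,interpolation=cv2.INTER_CUBIC))
    for a in [(.6206,.0765,.058),(.6206,.0765,.012)]: print(n,proj(c,a))
    r=robot.regions_of(c,"pipe_piece")
    if r: print(r[0]["p"],r[0]["bbox"],*fit("pipe_piece",[(c,r[0]["pixels"])],(.62,.0765),z=.081))
```

```text
[0.6151 0.0767 0.1437] 0.03363340608110823 [ 0.0006  0.7089 -0.0004  0.7053]
scene [[253.4775 166.3254]]
scene [[254.6933 183.1592]]
0.73 [221.1, 268.5, 265.1, 298.4] [0.62   0.0765] 0.0
side [[298.4745 290.2997]]
side [[298.3967 309.0985]]
0.85 [291.3, 251.7, 307.9, 283.3] [0.6165 0.0752] 0.39760207388204793
```

View pics/scene5.png

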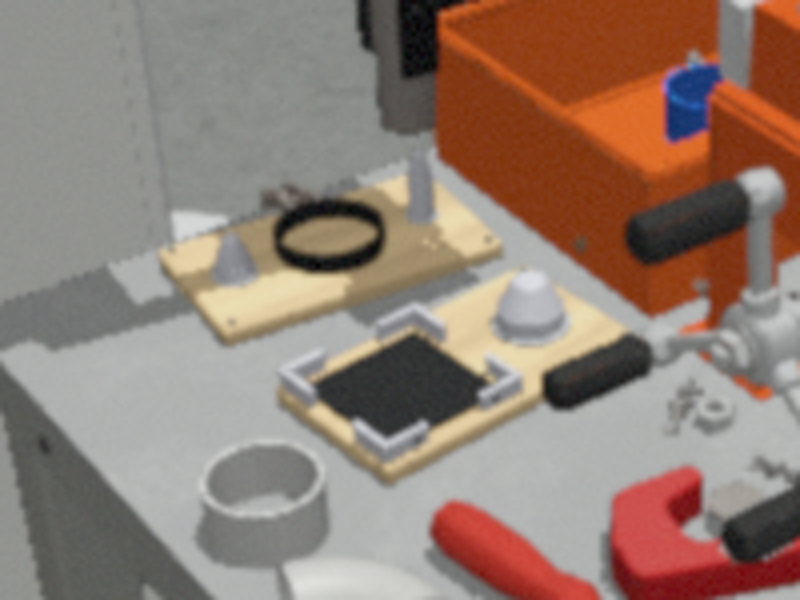

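View pics/side5.png

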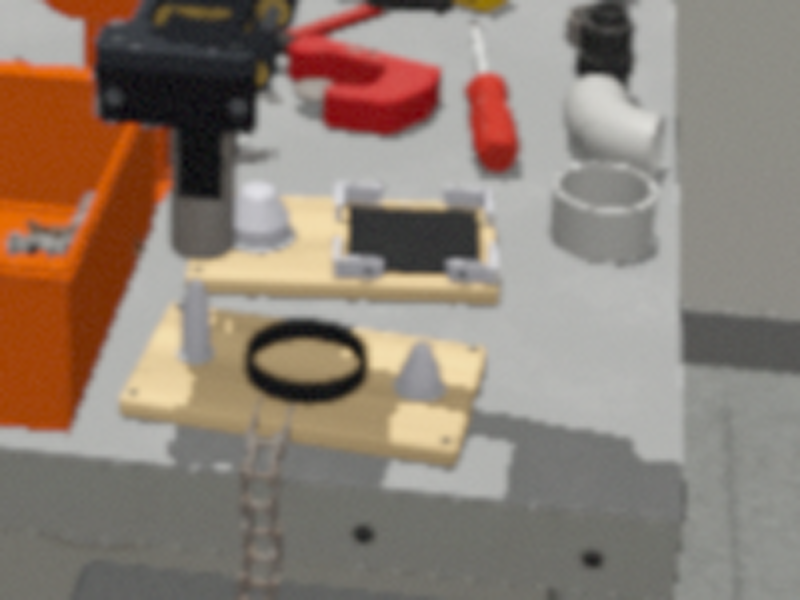

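View pics/w5.png

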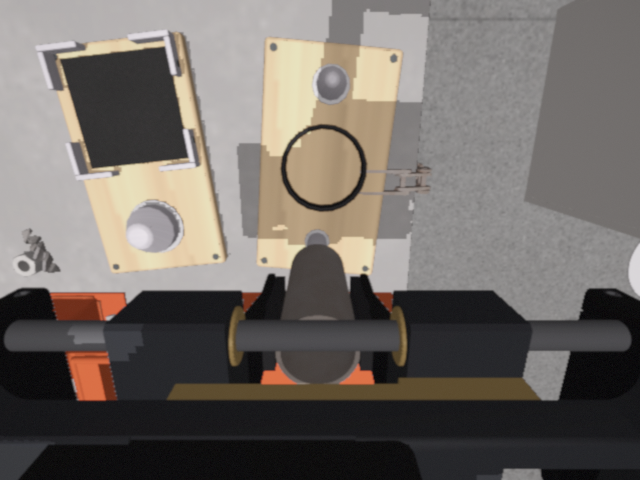

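Call:
move_arm --pt "0.6 0 0 4 0" --pt "0.6 20 0 4 0" --pt "0.6 40 0 4 0" --pt "0.6 55 0 4 0" --pt "0.6 64 0 4 0" --pt "0.6 65 0 4 0" --pt "0.6 65 0 4 0" --pt "0.6 65 0 4 0"

```text
time: 9.77
position: [0.6225, 0.0763, 0.0813]
tool_rot: [0.001, 0.706, -0.001, 0.708]
ft_force: [0.2, 0.1, -1.3]
grip_width: 0.0334
```

Run:
```python
from sil import *
np.set_printoptions(precision=4,suppress=True)
o=robot.get_obs();print(o["position"],o["grip_width"],o["tool_rot"],o["ft_force"])
for n in["side"]:
    c=cam(n);
    im=c["image"][:,:,::-1]
    cc={"scene":im[130:280,150:350],"side":im[220:370,250:450]}[n]
    cv2.imwrite(f"pics/{n}6.png",cv2.resize(cc,None,fx=4,fy=4,interpolation=cv2.INTER_CUBIC))
```

```text
[0.6225 0.0763 0.0813] 0.033373249315614924 [ 0.0006  0.7065 -0.0006  0.7077] [ 0.1755  0.1313 -1.2695]
```

View pics/side6.png

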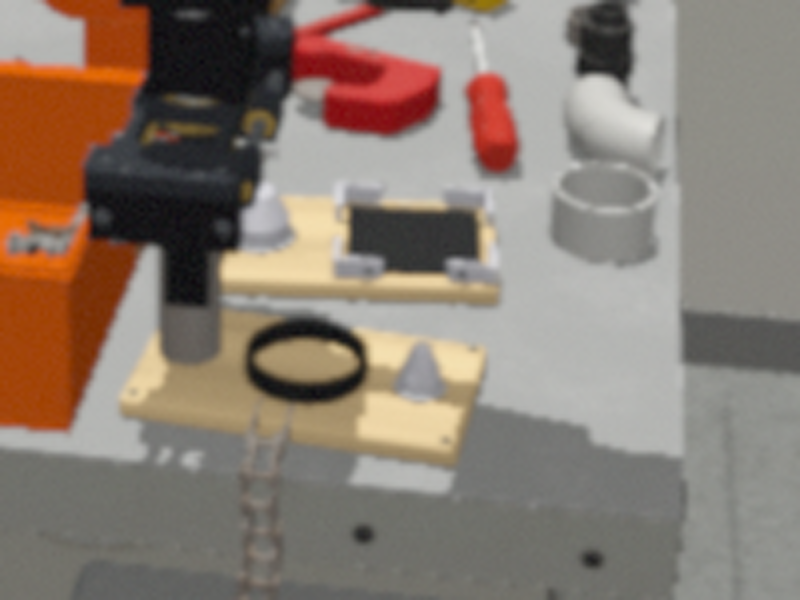

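Call:
move_arm --pt "0.6 0 0 -1 0" --pt "0.6 0 0 -1 0" --pt "0.6 0 0 -1 0"

```text
time: 10.07
position: [0.6209, 0.0764, 0.0812]
tool_rot: [0.001, 0.707, -0.001, 0.708]
ft_force: [-0.8, 0.1, -2.1]
grip_width: 0.0331
```

Call:
move_arm --pt "0.6 2 0 -2 0" --pt "0.6 3 0 -2 0" --pt "0.6 3 0 -2 0" --pt "0.6 3 0 -2 0"

```text
time: 10.4
position: [0.6184, 0.0764, 0.0775]
tool_rot: [0.001, 0.707, -0.001, 0.707]
ft_force: [-1.1, 0.7, 0.1]
grip_width: 0.033
```

Call:
move_arm --pt "-0.6 0 0 0 0" --pt "-0.6 0 0 0 0" --pt "-0.6 0 0 0 0" --pt "-0.6 0 0 0 0" --pt "-1 -20 0 0 0" --pt "-1 -60 0 0 0" --pt "-1 -100 0 0 0" --pt "-1 -135 0 0 0"

```text
time: 11.07
position: [0.6188, 0.0763, 0.2144]
tool_rot: [0.001, 0.707, -0.001, 0.707]
ft_force: [0.7, 1.0, 0.1]
grip_width: 0.0787
```

Call:
move_arm --pt "-1 -30 -195 -190 0" --pt "-1 -30 -195 -190 0" --pt "-1 -30 -195 -190 0" --pt "-1 -30 -195 -190 0" --pt "-1 -30 -195 -190 0" --pt "-1 -30 -195 -190 0" --pt "-1 -30 -195 -190 0" --pt "-1 -30 -195 -190 0"

```text
time: 11.73
position: [0.4255, -0.1206, 0.243]
tool_rot: [0.002, 0.707, -0.003, 0.707]
ft_force: [-0.2, 0.7, 0.3]
grip_width: 0.087
```

Call:
move_arm --pt "-1 0 -260 0 0" --pt "-1 0 -260 0 0" --pt "-1 0 -260 0 0" --pt "-1 0 -260 0 0" --pt "-1 0 -260 0 0" --pt "-1 0 -260 0 0" --pt "-1 0 -260 0 0" --pt "-1 0 -260 0 0"

```text
time: 12.4
position: [0.4286, -0.3819, 0.2422]
tool_rot: [0.001, 0.707, -0.003, 0.708]
ft_force: [0.4, 0.3, 0.0]
grip_width: 0.0868
```

Run:
```python
from sil import *
np.set_printoptions(precision=4,suppress=True)
o=robot.get_obs();print(o["position"],o["grip_width"],o["tool_rot"],o["time"])
c=cam("wrist");save(c,"w7")
for k,p0 in dict(coupling=(.415,-.30),collar=(.419,-.394),tape_measure=0,screwdriver=0,elbow=(.412,-.208,2.94)).items():
    for r in robot.regions_of(c,k)[:2]:
        b=r["bbox"]; print(k,r["p"],np.round(b),back(c,[[(b[0]+b[2])/2,(b[1]+b[3])/2]],H[k]))
        if p0: print(fit(k,[(c,r["pixels"])],p0,k=="elbow"))
```

```text
[ 0.4286 -0.3819  0.2422] 0.08681218012453883 [ 0.001   0.7065 -0.0025  0.7077] 12.4
coupling 0.92 [371. 180. 422. 224.] [[ 0.4172 -0.3001  0.033 ]]
(array([ 0.4129, -0.3041]), np.float64(0.7746182201158505))
collar 0.56 [291. 187. 330. 224.] [[ 0.4249 -0.3893  0.01  ]]
(array([ 0.4217, -0.3891]), np.float64(0.39186867722847873))
tape_measure 0.56 [234. 255. 288. 322.] [[ 0.5143 -0.4451  0.032 ]]
screwdriver 0.9 [322. 242. 510. 280.] [[ 0.489  -0.2692  0.014 ]]
elbow 0.65 [440. 159. 528. 219.] [[ 0.406  -0.2064  0.021 ]]
(array([ 0.4119, -0.2074,  2.96  ]), np.float64(0.9562120416885357))
```

View pics/w7.png

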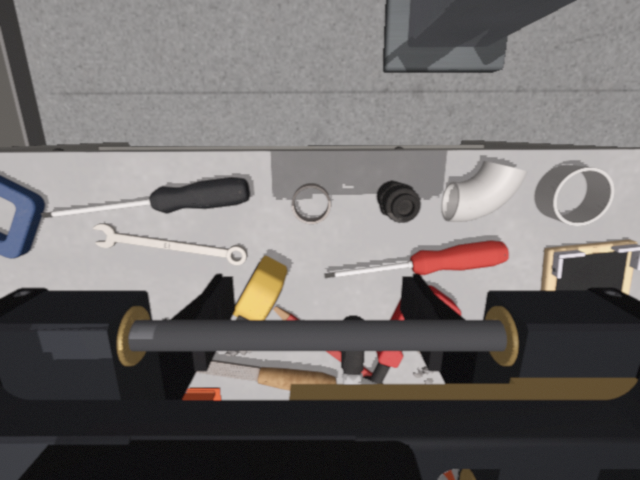

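Call:
move_arm --pt "-1 122 -7 -5 0" --pt "-1 122 -7 -5 0" --pt "-1 122 -7 -5 0" --pt "-1 122 -7 -5 0" --pt "-1 122 -7 -5 0"

```text
time: 13.12
position: [0.4221, -0.383, 0.1189]
tool_rot: [0.002, 0.708, 0.001, 0.706]
ft_force: [-0.6, -0.7, 0.5]
grip_width: 0.0872
```

Run:
```python
from sil import *
np.set_printoptions(precision=4,suppress=True)
o=robot.get_obs();print(o["position"],o["grip_width"],o["tool_rot"],o["time"])
c=cam("wrist");save(c,"w8")
for k,p0 in dict(coupling=(.415,-.30),collar=(.419,-.394)).items():
    for r in robot.regions_of(c,k)[:1]:
        b=r["bbox"]; print(k,r["p"],np.round(b),back(c,[[(b[0]+b[2])/2,(b[1]+b[3])/2]],H[k]))
        m=cv2.fillConvexPoly(np.zeros((480,640),np.uint8),cv2.convexHull(np.argwhere(r["pixels"])[:,::-1].astype(np.int32)),1)
        print(fit(k,[(c,m)],p0,k=="elbow"))
```

```text
[ 0.4221 -0.383   0.1189] 0.08723075547090582 [0.0021 0.7084 0.0015 0.7058] 13.1167
coupling 0.59 [399. 210. 481. 284.] [[ 0.4167 -0.2969  0.033 ]]
(array([ 0.4121, -0.3046]), np.float64(0.7978941210880375))
collar 0.61 [278. 216. 340. 276.] [[ 0.4235 -0.3883  0.01  ]]
(array([ 0.4218, -0.3891]), np.float64(0.9806211839660207))
```

View pics/w8.png

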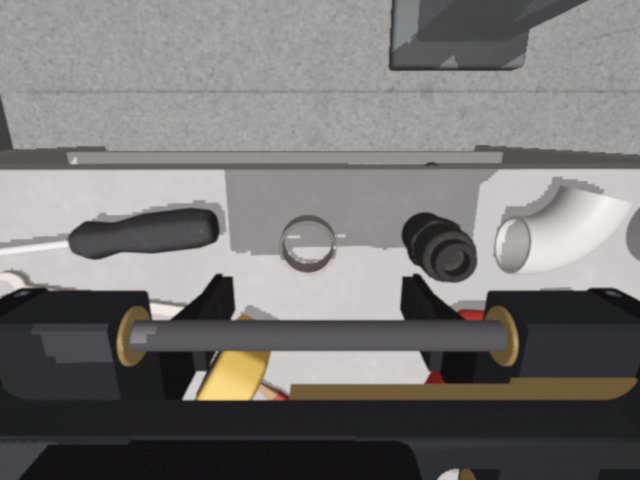

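Call:
move_arm --pt "-0.4 10 -6 -1 0" --pt "-0.4 30 -6 -1 0" --pt "-0.4 45 -6 -1 0" --pt "-0.4 60 -6 -1 0" --pt "-0.4 75 -6 -1 0" --pt "-0.4 86 -6 -1 0" --pt "-0.4 90 -6 -1 0" --pt "-0.4 90 -6 -1 0" --newtons 15

```text
time: 13.93
position: [0.4218, -0.3915, 0.0303]
tool_rot: [0.001, 0.707, -0.001, 0.707]
ft_force: [-0.6, 0.0, -0.0]
grip_width: 0.0612
```

Call:
move_arm --pt "0.3 2 1 0 0" --pt "0.3 2 1 0 0" --pt "0.3 2 1 0 0" --pt "0.3 2 1 0 0" --pt "0.3 2 1 0 0" --pt "0.3 2 1 0 0"

```text
time: 14.43
position: [0.4221, -0.3905, 0.0289]
tool_rot: [0.0, 0.707, -0.001, 0.707]
ft_force: [-0.8, -0.0, 2.0]
grip_width: 0.0418
```

Call:
move_arm --pt "0.3 -10 0 0 0" --pt "0.3 -50 0 0 0" --pt "0.3 -90 0 0 0" --pt "0.3 -120 25 0 0" --pt "0.3 -130 65 0 0" --pt "0.3 -130 105 0 0" --pt "0.3 -130 145 0 0" --pt "0.3 -130 185 0 0"

```text
time: 15.1
position: [0.4218, -0.2038, 0.1595]
tool_rot: [0.001, 0.707, -0.001, 0.708]
ft_force: [0.2, 1.3, -1.2]
grip_width: 0.0416
```

Call:
move_arm --pt "0.3 0 40 0 0" --pt "0.3 0 80 0 0" --pt "0.3 0 120 10 0" --pt "0.3 0 155 25 0" --pt "0.3 0 190 40 0" --pt "0.3 0 225 55 0" --pt "0.3 0 255 65 0" --pt "0.3 0 285 75 0"

```text
time: 15.77
position: [0.498, 0.0816, 0.1591]
tool_rot: [0.0, 0.707, -0.0, 0.707]
ft_force: [0.5, 0.3, -1.5]
grip_width: 0.0418
```

Call:
move_arm --pt "0.3 20 5 2 0" --pt "0.3 45 5 2 0" --pt "0.3 70 5 2 0" --pt "0.3 82 5 2 0" --pt "0.3 82 5 2 0" --pt "0.3 82 5 2 0"

```text
time: 16.27
position: [0.4993, 0.0846, 0.0764]
tool_rot: [0.001, 0.708, -0.001, 0.707]
ft_force: [0.4, 0.1, -0.4]
grip_width: 0.042
```

Run:
```python
from sil import *
np.set_printoptions(precision=4,suppress=True)
o=robot.get_obs();print(o["position"],o["grip_width"],o["tool_rot"],o["ft_force"])
for n in["side","scene"]:
    c=cam(n);
    im=c["image"][:,:,::-1]
    cc={"scene":im[130:280,150:350],"side":im[220:370,250:450]}[n]
    cv2.imwrite(f"pics/{n}9.png",cv2.resize(cc,None,fx=4,fy=4,interpolation=cv2.INTER_CUBIC))
```

```text
[0.4993 0.0846 0.0764] 0.04198818856671783 [ 0.0006  0.7076 -0.0006  0.7066] [ 0.4471  0.1231 -0.3918]
```

View pics/side9.png

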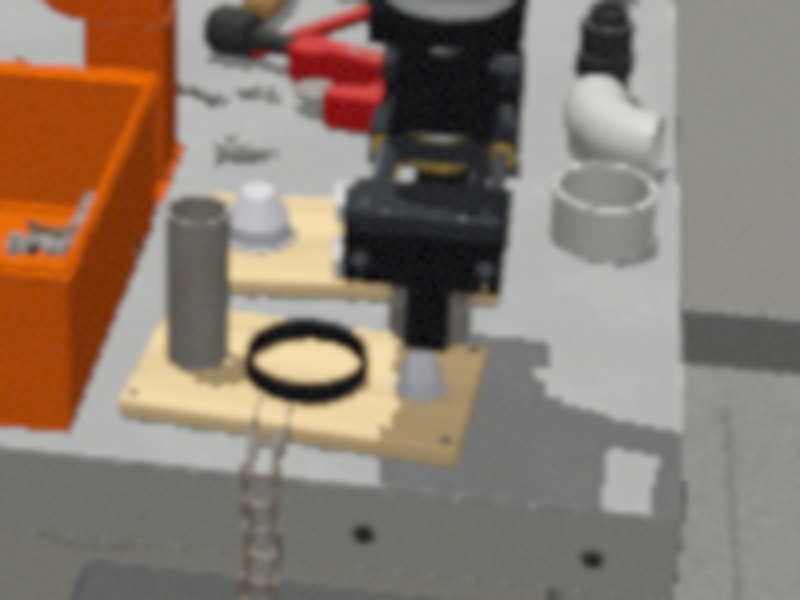

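View pics/scene9.png

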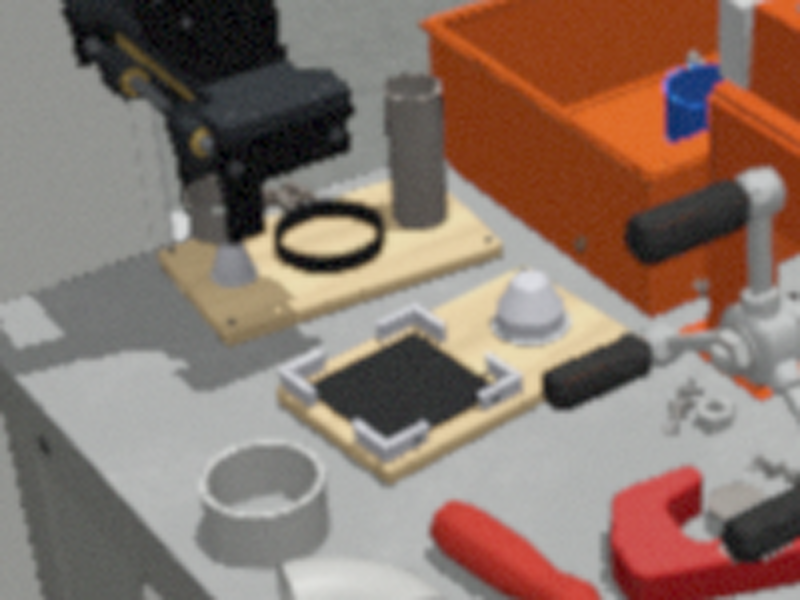

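Call:
move_arm --pt "0.3 0 3 3 0" --pt "0.3 12 3 3 0" --pt "0.3 24 3 3 0" --pt "0.3 33 3 3 0" --pt "0.3 34 3 3 0" --pt "0.3 34 3 3 0"

```text
time: 16.87
position: [0.5027, 0.0876, 0.0425]
tool_rot: [0.001, 0.707, -0.001, 0.707]
ft_force: [-0.4, 0.0, -1.1]
grip_width: 0.042
```

Call:
move_arm --pt "0.3 1 0 -1 0" --pt "0.3 1 0 -1 0" --pt "-0.4 1 0 -1 0" --pt "-0.4 1 0 -1 0" --pt "-0.4 1 0 -1 0" --pt "-0.4 1 0 -1 0" --pt "-0.4 -20 0 -1 0" --pt "-0.4 -60 0 -1 0"

```text
time: 17.53
position: [0.4989, 0.0875, 0.0998]
tool_rot: [0.001, 0.71, -0.001, 0.704]
ft_force: [0.1, 0.6, -0.3]
grip_width: 0.0602
```

Call:
move_arm --pt "-0.5 -40 -30 -15 0" --pt "-0.5 -60 -70 -30 0" --pt "-0.5 -60 -110 -45 0" --pt "-0.5 -60 -150 -60 0" --pt "-0.5 -60 -190 -75 0" --pt "-0.5 -60 -230 -85 0" --pt "-0.5 -60 -270 -85 0" --pt "-0.5 -60 -310 -85 0"

```text
time: 18.2
position: [0.4147, -0.2111, 0.1627]
tool_rot: [0.001, 0.707, -0.001, 0.707]
ft_force: [1.0, 0.6, 0.0]
grip_width: 0.0652
```

Run:
```python
from sil import *
np.set_printoptions(precision=4,suppress=True)
o=robot.get_obs();print(o["position"],o["grip_width"],o["tool_rot"],o["time"])
for n in["side"]:
    c=cam(n);
    im=c["image"][:,:,::-1]
    cc={"scene":im[130:280,150:350],"side":im[220:370,250:450]}[n]
    cv2.imwrite(f"pics/{n}10.png",cv2.resize(cc,None,fx=4,fy=4,interpolation=cv2.INTER_CUBIC))
```

```text
[ 0.4147 -0.2111  0.1627] 0.06522386081137276 [ 0.0011  0.7074 -0.0006  0.7068] 18.2
```

View pics/side10.png

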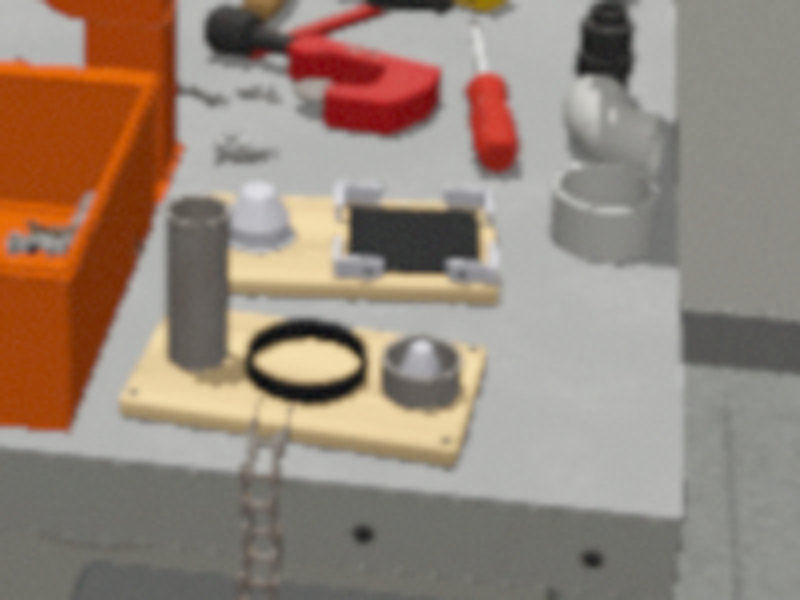

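Call:
move_arm --pt "-0.8 0 -40 -1 0" --pt "-0.8 0 -75 -1 0" --pt "-0.8 10 -93 -1 0" --pt "-0.8 20 -93 -1 0" --pt "-0.8 20 -93 -1 0"

```text
time: 18.67
position: [0.4141, -0.3024, 0.1407]
tool_rot: [0.003, 0.708, -0.0, 0.706]
ft_force: [-0.0, 0.7, -0.6]
grip_width: 0.078
```

Run:
```python
from sil import *
np.set_printoptions(precision=4,suppress=True)
o=robot.get_obs();print(o["position"],o["grip_width"],o["tool_rot"],o["time"])
c=cam("wrist");save(c,"w11")
im=c["image"][:,:,::-1]
cv2.imwrite("pics/w11a.png",cv2.resize(im[180:330,220:420],None,fx=4,fy=4,interpolation=cv2.INTER_CUBIC))
for k,p0 in dict(coupling=(.415,-.30)).items():
    for r in robot.regions_of(c,k)[:1]:
        b=r["bbox"]; print(k,r["p"],np.round(b),back(c,[[(b[0]+b[2])/2,(b[1]+b[3])/2]],H[k]))
        print(fit(k,[(c,r["pixels"])],p0,k=="elbow"))
```

```text
[ 0.4141 -0.3024  0.1407] 0.07797014104020128 [ 0.0025  0.708  -0.0002  0.7062] 18.6667
coupling 0.7 [292. 215. 349. 278.] [[ 0.4156 -0.2987  0.033 ]]
(array([ 0.4088, -0.3004]), np.float64(0.7338983050847457))
```

View pics/w11a.png

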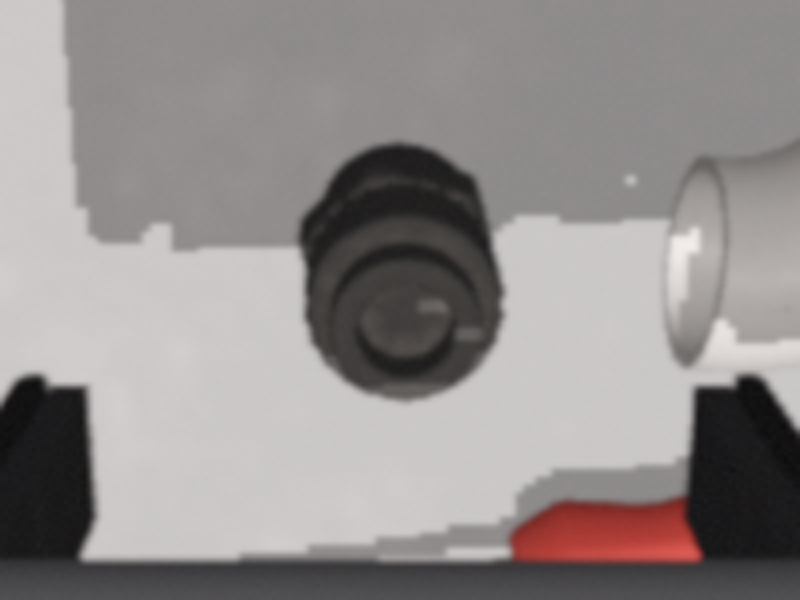

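Run:
```python
from sil import *
np.set_printoptions(precision=4,suppress=True)
c=cam("wrist")
P=lambda u,v,z:print(back(c,[[220+u/4-.4,180+v/4-.4]],z))
P(406,312,.066);P(332,312,.066);P(480,312,.066);P(406,398,.055);P(305,300,.055);P(500,300,.055);P(400,143,0)
```

```text
[[ 0.4132 -0.2974  0.066 ]]
[[ 0.4131 -0.3097  0.066 ]]
[[ 0.4132 -0.2851  0.066 ]]
[[ 0.4335 -0.2972  0.055 ]]
[[ 0.4149 -0.3148  0.055 ]]
[[ 0.415  -0.2808  0.055 ]]
[[ 0.3998 -0.2977  0.    ]]
```

Run:
```python
from sil import *
np.set_printoptions(precision=4,suppress=True)
o=robot.get_obs();print(o["position"],o["tool_rot"])
c=cam("wrist");save(c,"w12")
im=c["image"][:,:,::-1]
cv2.imwrite("pics/w12a.png",cv2.resize(im[180:330,220:420],None,fx=4,fy=4,interpolation=cv2.INTER_CUBIC))
P=lambda u,v,z:print(back(c,[[220+u/4-.4,180+v/4-.4]],z))
P(406,312,.066)
```

```text
[ 0.4147 -0.3008  0.1422] [0.001  0.7077 0.0006 0.7065]
[[ 0.4137 -0.2975  0.066 ]]
```

View pics/w12a.png

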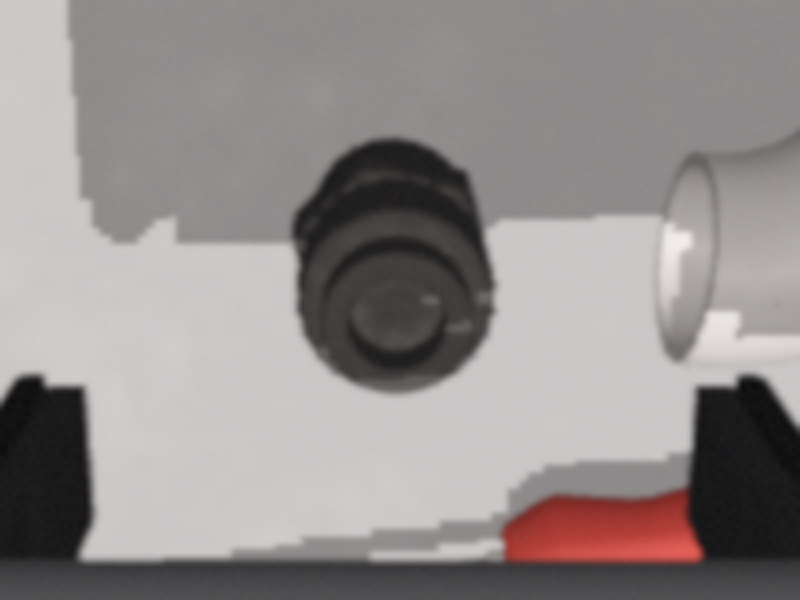

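Call:
move_arm --pt "-0.3 0 2 -1 0" --pt "-0.3 10 2 -1 0" --pt "-0.3 20 2 -1 0" --pt "-0.3 40 2 -1 0" --pt "-0.3 65 2 -1 0" --pt "-0.3 90 2 -1 0" --pt "-0.3 100 2 -1 0" --pt "-0.3 100 2 -1 0" --newtons 20

```text
time: 19.53
position: [0.4129, -0.2992, 0.0397]
tool_rot: [0.002, 0.709, 0.001, 0.706]
ft_force: [0.2, 0.1, 0.4]
grip_width: 0.0566
```

Call:
move_arm --pt "0.5 0 0 0 0" --pt "0.5 0 0 0 0" --pt "0.5 0 0 0 0" --pt "0.5 0 0 0 0" --pt "0.5 0 0 0 0" --pt "0.5 0 0 0 0"

```text
time: 20.03
position: [0.4147, -0.3011, 0.0435]
tool_rot: [0.0, 0.707, -0.001, 0.708]
ft_force: [0.7, 1.0, 6.1]
grip_width: 0.0381
```

Call:
move_arm --pt "0.5 0 0 0 0" --pt "0.5 0 0 0 0" --pt "0.5 -10 0 0 0" --pt "0.5 -30 0 0 0" --pt "0.5 -60 0 0 0" --pt "0.5 -60 0 0 0" --pt "0.5 -60 0 0 0"

```text
time: 20.62
position: [0.4149, -0.3017, 0.104]
tool_rot: [-0.001, 0.706, -0.002, 0.708]
ft_force: [-0.3, 0.8, -2.2]
grip_width: 0.0384
```

Run:
```python
from sil import *
np.set_printoptions(precision=4,suppress=True)
o=robot.get_obs();print(o["position"],o["tool_rot"],o["grip_width"],o["ft_force"])
c=cam("wrist");save(c,"w13")
c=cam("scene")
cv2.imwrite("pics/scene13.png",cv2.resize(c["image"][180:330,200:400,::-1],None,fx=4,fy=4,interpolation=cv2.INTER_CUBIC))
```

```text
[ 0.4149 -0.3017  0.104 ] [-0.0005  0.7062 -0.0017  0.708 ] 0.03837942577613614 [-0.2924  0.8145 -2.236 ]
```

View pics/scene13.png

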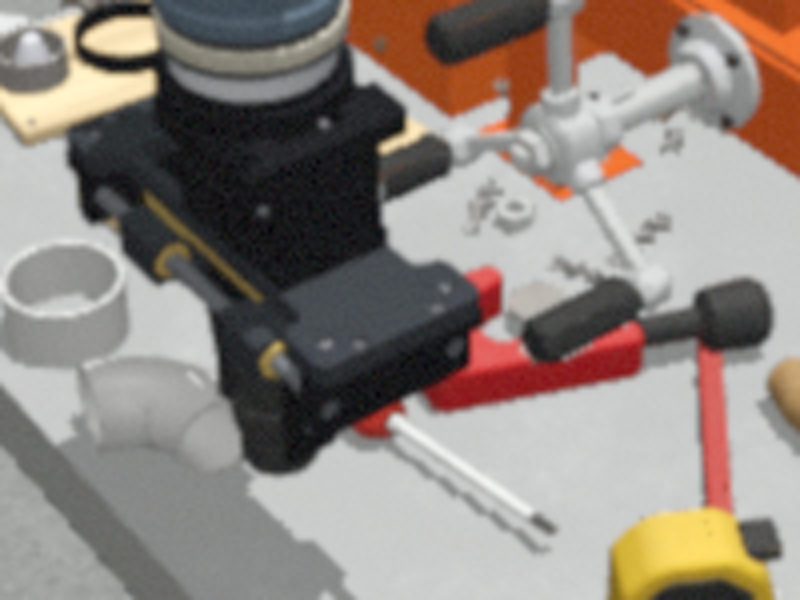

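View pics/w13.png

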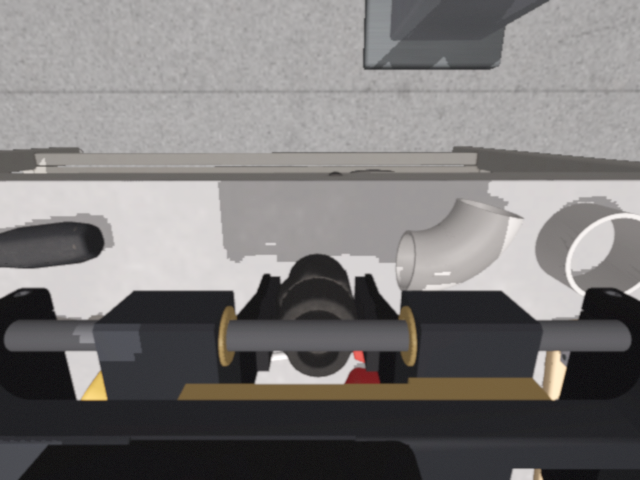

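Call:
move_arm --pt "0.5 -30 10 0 0" --pt "0.5 -60 30 0 0" --pt "0.5 -66 70 0 0" --pt "0.5 -66 110 0 0" --pt "0.5 -66 150 0 0" --pt "0.5 -66 190 10 0" --pt "0.5 -66 225 30 0" --pt "0.5 -66 260 50 0"

```text
time: 21.38
position: [0.4632, -0.0386, 0.1672]
tool_rot: [0.001, 0.709, -0.0, 0.706]
ft_force: [1.3, -1.1, -3.1]
grip_width: 0.0382
```

Call:
move_arm --pt "0.5 0 32 25 0" --pt "0.5 0 64 50 0" --pt "0.5 0 95 75 0" --pt "0.5 0 122 96 0" --pt "0.5 0 122 96 0" --pt "0.5 0 122 96 0"

```text
time: 21.88
position: [0.5606, 0.0825, 0.1666]
tool_rot: [-0.001, 0.708, 0.001, 0.706]
ft_force: [-0.5, -0.1, -2.8]
grip_width: 0.038
```

Descend to just above the cup, then check.

Call:
move_arm --pt "0.5 20 -1 1 0" --pt "0.5 45 -1 1 0" --pt "0.5 70 -1 1 0" --pt "0.5 85 -1 1 0" --pt "0.5 85 -1 1 0" --pt "0.5 85 -1 1 0"

```text
time: 22.38
position: [0.5599, 0.0789, 0.082]
tool_rot: [0.001, 0.709, -0.001, 0.705]
ft_force: [-0.2, 0.5, -1.4]
grip_width: 0.0379
```

Run:
```python
from sil import *
np.set_printoptions(precision=4,suppress=True)
o=robot.get_obs();print(o["position"],o["grip_width"],o["tool_rot"],o["ft_force"])
for n in["side","scene"]:
    c=cam(n);
    im=c["image"][:,:,::-1]
    cc={"scene":im[130:280,150:350],"side":im[220:370,250:450]}[n]
    cv2.imwrite(f"pics/{n}14.png",cv2.resize(cc,None,fx=4,fy=4,interpolation=cv2.INTER_CUBIC))
```

```text
[0.5599 0.0789 0.082 ] 0.03792508280886269 [ 0.0011  0.7089 -0.0011  0.7053] [-0.176   0.4725 -1.4075]
```

View pics/side14.png

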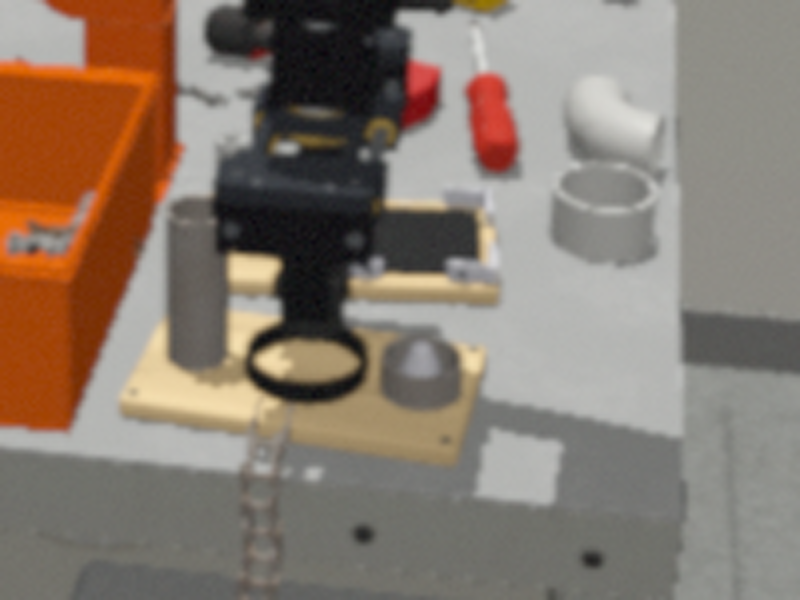

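View pics/scene14.png

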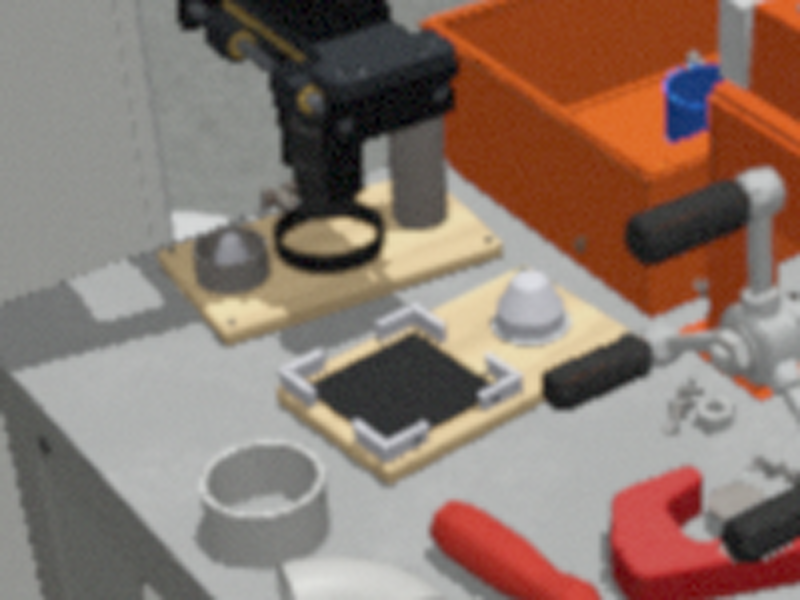

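Call:
move_arm --pt "0.5 0 2 2 0" --pt "0.5 10 2 2 0" --pt "0.5 20 2 2 0" --pt "0.5 25 2 2 0" --pt "0.5 25 2 2 0" --pt "0.5 25 2 2 0"

```text
time: 22.98
position: [0.5633, 0.082, 0.0577]
tool_rot: [0.001, 0.708, -0.001, 0.706]
ft_force: [-0.1, -0.0, -1.9]
grip_width: 0.038
```

Call:
move_arm --pt "0.5 2 0 -1 0" --pt "0.5 2 0 -1 0" --pt "0.5 2 0 -1 0"

```text
time: 23.23
position: [0.5629, 0.082, 0.0565]
tool_rot: [0.001, 0.707, -0.001, 0.707]
ft_force: [-1.0, 0.1, -1.2]
grip_width: 0.038
```

Call:
move_arm --pt "0.5 2 0 -1 0" --pt "0.5 2 0 -1 0" --pt "0.2 2 0 -1 0" --pt "-0.3 2 0 -1 0" --pt "-0.3 2 0 -1 0" --pt "-0.3 2 0 -1 0" --pt "-0.3 -20 0 -1 0" --pt "-0.3 -60 0 -1 0"

```text
time: 23.9
position: [0.5584, 0.0819, 0.1128]
tool_rot: [0.001, 0.711, -0.001, 0.703]
ft_force: [0.3, 0.7, -0.1]
grip_width: 0.0551
```

Call:
move_arm --pt "-0.7 -40 0 0 0" --pt "-0.7 -80 -10 -10 0" --pt "-0.7 -110 -45 -30 0" --pt "-0.7 -110 -80 -55 0" --pt "-0.7 -110 -115 -80 0" --pt "-0.7 -110 -150 -105 0" --pt "-0.7 -110 -185 -135 0" --pt "-0.7 -110 -190 -145 0"

```text
time: 24.57
position: [0.4147, -0.1101, 0.2264]
tool_rot: [0.001, 0.707, -0.001, 0.707]
ft_force: [0.0, 0.6, -0.3]
grip_width: 0.0738
```

Run:
```python
from sil import *
np.set_printoptions(precision=4,suppress=True)
o=robot.get_obs();print(o["position"],o["grip_width"],o["tool_rot"],o["time"])
for n in["side","scene"]:
    c=cam(n);
    im=c["image"][:,:,::-1]
    cc={"scene":im[130:280,150:350],"side":im[220:370,250:450]}[n]
    cv2.imwrite(f"pics/{n}15.png",cv2.resize(cc,None,fx=4,fy=4,interpolation=cv2.INTER_CUBIC))
```

```text
[ 0.4147 -0.1101  0.2264] 0.07381586312765138 [ 0.0007  0.7073 -0.0014  0.7069] 24.5667
```

View pics/side15.png

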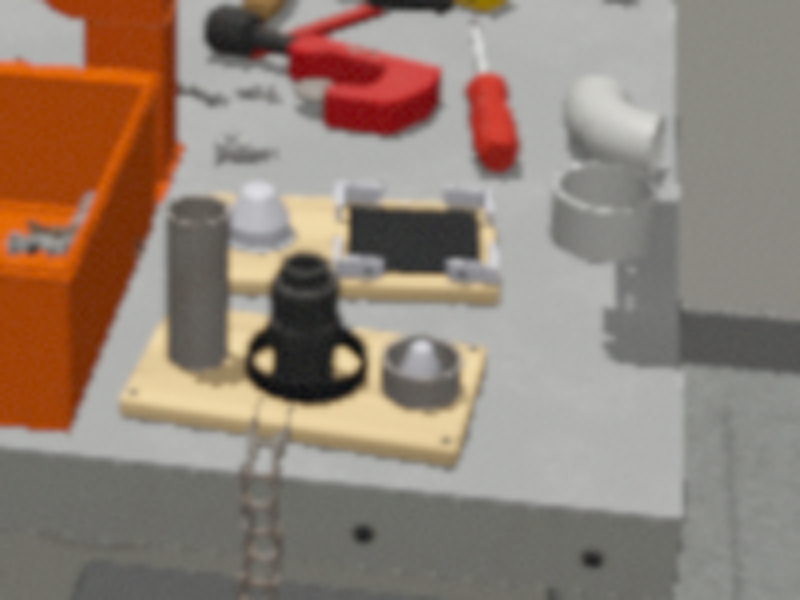

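Call:
move_arm --pt "-0.75 40 0 -2 0" --pt "-0.75 80 0 -2 0" --pt "-0.75 116 0 -2 0" --pt "-0.75 116 0 -2 0" --pt "-0.75 116 0 -2 0" --pt "-0.75 116 0 -2 0"

```text
time: 25.17
position: [0.4156, -0.1079, 0.1114]
tool_rot: [0.0, 0.707, -0.001, 0.708]
ft_force: [0.4, 0.1, -0.2]
grip_width: 0.076
```

Run:
```python
from sil import *
np.set_printoptions(precision=4,suppress=True)
c=cam("wrist");save(c,"w16")
o=robot.get_obs();print(o["position"],o["grip_width"],o["tool_rot"],o["time"])
for k,p0 in dict(sleeve=(.412,-.11),elbow=(.411,-.207,2.95)).items():
    for r in robot.regions_of(c,k)[:1]:
        m=cv2.fillConvexPoly(np.zeros((480,640),np.uint8),cv2.convexHull(np.argwhere(r["pixels"])[:,::-1].astype(np.int32)),1) if k=="sleeve" else r["pixels"]
        print(k,r["p"],np.round(r["bbox"]),fit(k,[(c,m)],p0,k=="elbow"))
```

```text
[ 0.4161 -0.1082  0.1122] 0.07639547743583555 [-0.0003  0.7058 -0.0011  0.7084] 25.2167
sleeve 0.59 [267. 200. 355. 296.] (array([ 0.4122, -0.1099]), np.float64(0.9818906059823701))
```

View pics/w16.png

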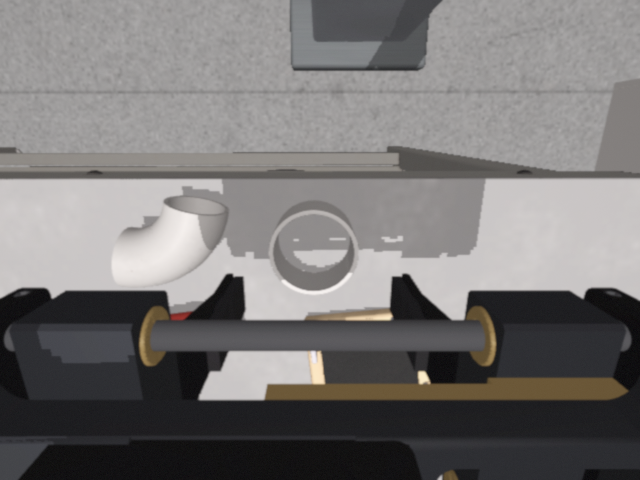

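Call:
move_arm --pt "-0.75 20 -2 -4 0" --pt "-0.75 45 -2 -4 0" --pt "-0.75 65 -2 -4 0" --pt "-0.75 78 -2 -4 0" --pt "-0.75 80 -2 -4 0" --pt "-0.75 80 -2 -4 0" --newtons 15

```text
time: 25.82
position: [0.4113, -0.1102, 0.0314]
tool_rot: [0.0, 0.707, -0.001, 0.708]
ft_force: [-0.4, -0.8, -0.4]
grip_width: 0.0759
```

Call:
move_arm --pt "-0.1 0 0 0 0" --pt "-0.1 0 0 0 0" --pt "-0.1 0 0 0 0" --pt "-0.1 0 0 0 0" --pt "-0.1 0 0 0 0"

```text
time: 26.23
position: [0.4112, -0.1101, 0.0312]
tool_rot: [0.0, 0.706, -0.001, 0.708]
ft_force: [1.0, 0.4, 6.0]
grip_width: 0.0596
```

Call:
move_arm --pt "-0.1 -10 0 0 0" --pt "-0.1 -50 0 0 0" --pt "-0.1 -85 5 20 0" --pt "-0.1 -90 15 58 0" --pt "-0.1 -90 25 97 0" --pt "-0.1 -90 35 136 0" --pt "-0.1 -90 45 170 0" --pt "-0.1 -90 55 197 0"

```text
time: 26.9
position: [0.6103, -0.0545, 0.1206]
tool_rot: [0.0, 0.706, -0.001, 0.708]
ft_force: [0.0, -0.6, -3.2]
grip_width: 0.0593
```

Call:
move_arm --pt "-0.1 0 0 0 0" --pt "-0.1 15 0 0 0" --pt "-0.1 30 0 0 0" --pt "-0.1 35 0 0 0" --pt "-0.1 35 0 0 0"

```text
time: 27.32
position: [0.6054, -0.0547, 0.0834]
tool_rot: [0.001, 0.709, -0.0, 0.705]
ft_force: [-1.7, -1.3, -1.9]
grip_width: 0.0597
```

Run:
```python
from sil import *
np.set_printoptions(precision=4,suppress=True)
o=robot.get_obs();print(o["position"],o["grip_width"],o["tool_rot"],o["ft_force"])
for n in["side","scene"]:
    c=cam(n);
    im=c["image"][:,:,::-1]
    cc={"scene":im[130:280,150:350],"side":im[220:370,250:450]}[n]
    cv2.imwrite(f"pics/{n}17.png",cv2.resize(cc,None,fx=4,fy=4,interpolation=cv2.INTER_CUBIC))
```

```text
[ 0.6054 -0.0547  0.0834] 0.05974636080827956 [ 0.0012  0.709  -0.0001  0.7052] [-1.6973 -1.3448 -1.9236]
```

View pics/side17.png

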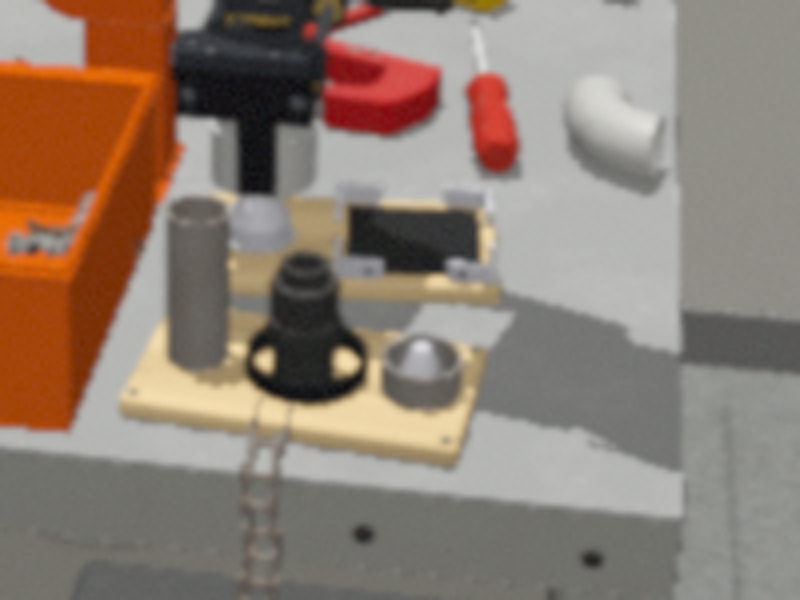

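View pics/scene17.png

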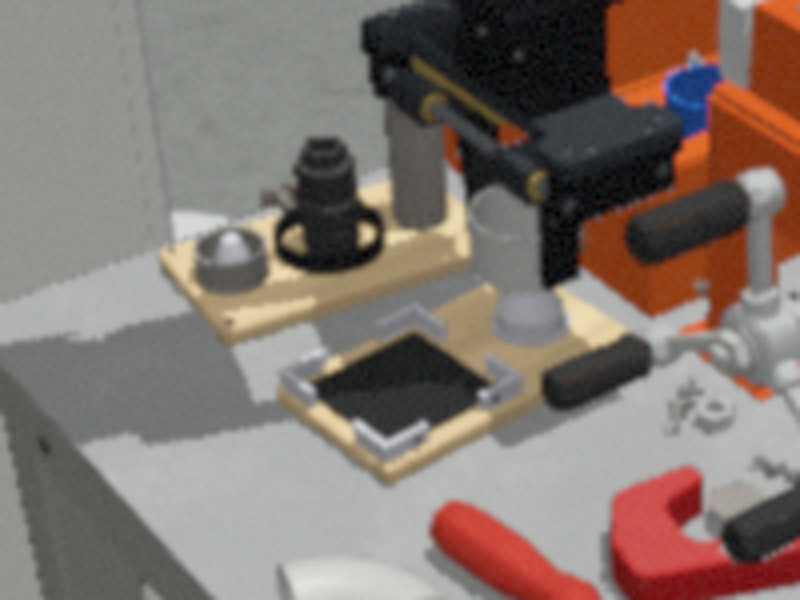

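Call:
move_arm --pt "-0.1 10 0 2 0" --pt "-0.1 22 0 2 0" --pt "-0.1 34 0 2 0" --pt "-0.1 39 0 2 0" --pt "-0.1 39 0 2 0" --pt "-0.1 39 0 2 0"

```text
time: 27.92
position: [0.6092, -0.0551, 0.0456]
tool_rot: [0.001, 0.708, -0.0, 0.707]
ft_force: [0.4, 1.0, -1.9]
grip_width: 0.0598
```

Call:
move_arm --pt "-0.1 2 0 -1 0" --pt "-0.1 2 0 -1 0" --pt "-0.1 2 0 -1 0" --pt "-0.7 2 0 -1 0" --pt "-0.7 2 0 -1 0" --pt "-0.7 2 0 -1 0" --pt "-0.7 2 0 -1 0" --pt "-0.7 -15 0 -1 0"

```text
time: 28.58
position: [0.6067, -0.0547, 0.0593]
tool_rot: [0.001, 0.709, -0.0, 0.705]
ft_force: [0.2, -0.3, -0.6]
grip_width: 0.0734
```

Call:
move_arm --pt "-0.7 -40 0 0 0" --pt "-0.7 -80 -5 -10 0" --pt "-0.7 -115 -20 -40 0" --pt "-0.7 -115 -40 -75 0" --pt "-0.7 -115 -60 -110 0" --pt "-0.7 -115 -80 -145 0" --pt "-0.7 -115 -110 -170 0" --pt "-0.7 -115 -145 -190 0"

```text
time: 29.25
position: [0.4154, -0.1987, 0.1768]
tool_rot: [0.001, 0.708, 0.001, 0.706]
ft_force: [0.7, -0.1, -0.6]
grip_width: 0.0739
```

Run:
```python
from sil import *
np.set_printoptions(precision=4,suppress=True)
o=robot.get_obs();print(o["position"],o["grip_width"],o["tool_rot"],o["time"])
for n in["side"]:
    c=cam(n);
    im=c["image"][:,:,::-1]
    cc={"scene":im[130:280,150:350],"side":im[220:370,250:450]}[n]
    cv2.imwrite(f"pics/{n}18.png",cv2.resize(cc,None,fx=4,fy=4,interpolation=cv2.INTER_CUBIC))
c=cam("wrist");save(c,"w18")
for k,p0 in dict(elbow=(.411,-.207,2.95)).items():
    for r in robot.regions_of(c,k)[:1]:
        print(k,r["p"],np.round(r["bbox"]),fit(k,[(c,r["pixels"])],p0,k=="elbow"))
for r in robot.regions_of(c,"screwdriver")[:1]:
    yx=np.argwhere(r["pixels"]); P=back(c,yx[:,::-1],.014); print(r["p"],P.min(0),P.max(0), "near y>-.2:",P[P[:,1]>-.215].min(0))
```

```text
[ 0.4154 -0.1987  0.1768] 0.07388734469408183 [0.0006 0.7077 0.0005 0.7065] 29.25
elbow 0.67 [275. 184. 361. 254.] (array([ 0.4118, -0.2073,  2.9679]), np.float64(0.9551339418889088))
0.91 [ 0.4643 -0.349   0.014 ] [ 0.5069 -0.1694  0.014 ] near y>-.2: [ 0.4643 -0.215   0.014 ]
```

View pics/side18.png

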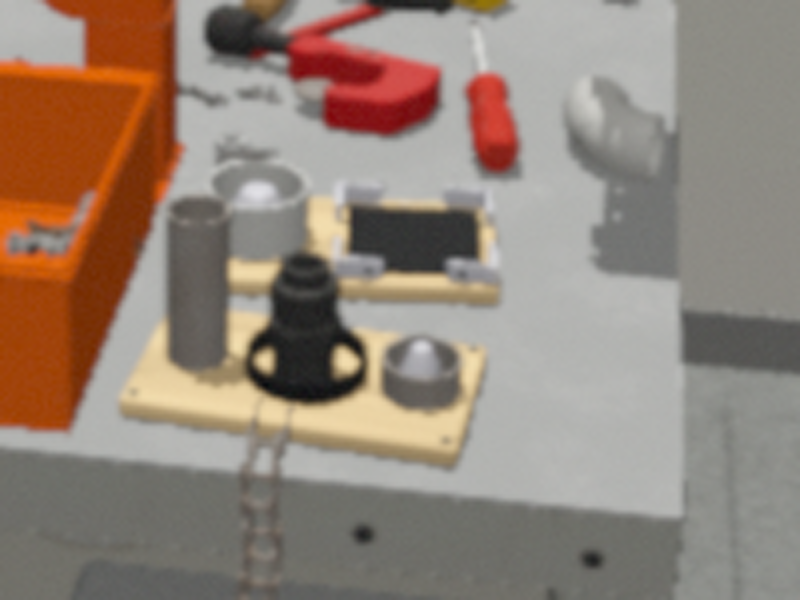

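View pics/w18.png

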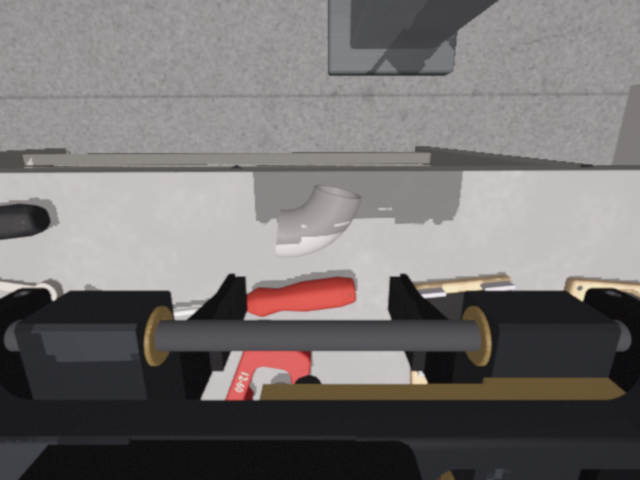

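Call:
move_arm --pt "-0.3 0 -8 -3 7" --pt "-0.3 0 -8 -3 14" --pt "-0.3 0 -8 -3 21" --pt "-0.3 0 -8 -3 28" --pt "-0.3 0 -8 -3 35" --pt "-0.3 0 -8 -3 42" --pt "-0.3 0 -8 -3 49" --pt "-0.3 0 -8 -3 56" --newtons 20

```text
time: 30.12
position: [0.4164, -0.2062, 0.1764]
tool_rot: [0.334, 0.624, -0.333, 0.624]
ft_force: [-0.3, -0.5, 0.2]
grip_width: 0.0567
```

Run:
```python
from sil import *
np.set_printoptions(precision=4,suppress=True)
c=cam("wrist");save(c,"w19")
o=robot.get_obs();print(o["position"],o["grip_width"],o["q"]);M=R.from_quat(o["tool_rot"]).as_matrix();print(M,np.degrees(np.arctan2(M[1,1],M[0,1])))
for k,p0 in dict(elbow=(.411,-.207,2.95)).items():
    for r in robot.regions_of(c,k)[:1]:
        f=fit(k,[(c,r["pixels"])],p0,k=="elbow")
        print(k,r["p"],np.round(r["bbox"]),f)
    d=np.array([.4118,-.2073,0])-o["position"];d[2]=0; print("tool shift",M.T@d*1000)
    print(np.degrees(f[0][2])-180+45)
```

```text
[ 0.4164 -0.2062  0.1764] 0.056151812578073154 [-0.7013  0.4294  1.8983  0.0007  0.8141 -1.2863]
[[ 0.0002  0.834   0.5518]
 [ 0.0005  0.5518 -0.834 ]
 [-1.      0.0004 -0.0003]] 33.492616984208134
elbow 0.96 [279. 175. 337. 274.] (array([ 0.412 , -0.2068,  2.9599]), np.float64(0.9608483840304183))
tool shift [-0.0014 -4.4598 -1.6016]
34.59235108138142
```

View pics/w19.png

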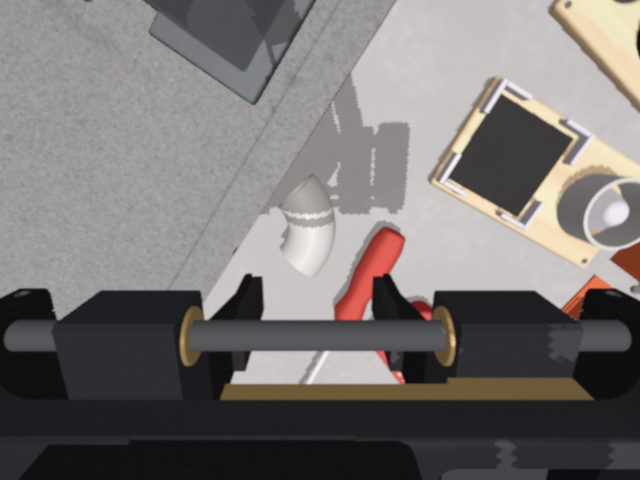

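Call:
move_arm --pt "-0.3 35 -4 -1 0" --pt "-0.3 70 -4 -1 0" --pt "-0.3 100 -4 -1 0" --pt "-0.3 120 -4 -1 0" --pt "-0.3 135 -4 -1 0" --pt "-0.3 143 -4 -1 0" --pt "-0.3 145 -4 -1 0" --pt "-0.3 145 -4 -1 0"

```text
time: 30.88
position: [0.4119, -0.2088, 0.0312]
tool_rot: [0.332, 0.625, -0.332, 0.624]
ft_force: [0.4, -0.8, 0.7]
grip_width: 0.0569
```

Call:
move_arm --pt "-0.3 0 0 0 0" --pt "0.3 0 0 0 0" --pt "0.3 0 0 0 0" --pt "0.3 0 0 0 0" --pt "0.3 0 0 0 0" --pt "0.3 0 0 0 0"

```text
time: 31.38
position: [0.412, -0.2096, 0.0322]
tool_rot: [0.332, 0.623, -0.333, 0.625]
ft_force: [0.3, 0.7, 6.2]
grip_width: 0.0436
```

Call:
move_arm --pt "0.3 0 0 0 0" --pt "0.3 0 0 0 0" --pt "0.3 -10 0 0 0" --pt "0.3 -45 0 0 0" --pt "0.3 -80 0 0 -4" --pt "0.3 -80 0 0 -11" --pt "0.3 -80 0 0 -17" --pt "0.3 -80 0 0 -17"

```text
time: 32.05
position: [0.4115, -0.2092, 0.1125]
tool_rot: [0.236, 0.666, -0.236, 0.667]
ft_force: [-0.1, 0.3, -2.6]
grip_width: 0.0435
```

Run:
```python
from sil import *
np.set_printoptions(precision=4,suppress=True)
c=cam("wrist");save(c,"w20")
o=robot.get_obs();print(o["position"],o["grip_width"],o["ft_force"]);M=R.from_quat(o["tool_rot"]).as_matrix();print(np.degrees(np.arctan2(M[1,1],M[0,1])))
for r in robot.regions_of(c,"elbow")[:1]: print(r["p"],np.round(r["bbox"]),fit("elbow",[(c,r["pixels"])],(o["position"][0],o["position"][1],3.2),True,z=o["position"][2]-.0315))
d=np.array([.5190,-.0642,0])-o["position"];d[2]=0; print("tool shift",M.T@d*1000)
```

```text
[ 0.4112 -0.209   0.112 ] 0.04361205171370657 [-0.373  -0.2838 -1.0872]
50.773089036574184
0.95 [254. 210. 368. 381.] (array([ 0.411 , -0.2051,  3.3174]), np.float64(0.7556068376068376))
tool shift [  0.0006 180.3193  -8.0933]
```

View pics/w20.png

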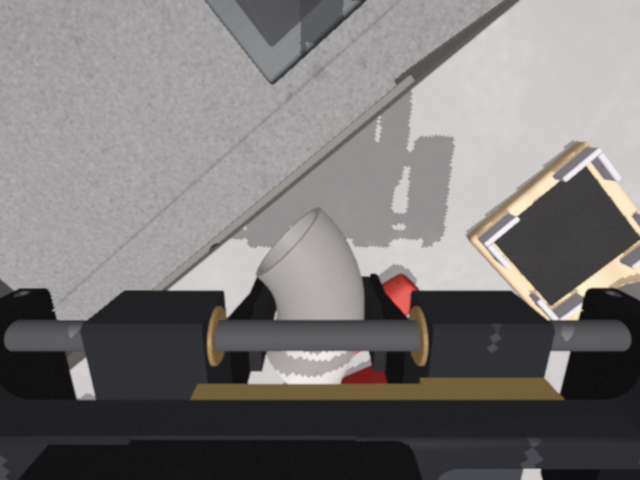

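Call:
move_arm --pt "0.3 0 38 -1 0" --pt "0.3 0 76 -3 0" --pt "0.3 0 114 -4 0" --pt "0.3 0 150 -5 0" --pt "0.3 0 179 -6 0" --pt "0.3 0 179 -6 0" --pt "0.3 20 179 -6 0" --pt "0.3 35 179 -6 0"

```text
time: 32.82
position: [0.5197, -0.066, 0.0757]
tool_rot: [0.237, 0.666, -0.237, 0.666]
ft_force: [0.5, 0.1, -2.2]
grip_width: 0.0437
```

Call:
move_arm --pt "0.3 0 0 0 0" --pt "0.3 0 0 0 0"

```text
time: 32.98
position: [0.5184, -0.0665, 0.0754]
tool_rot: [0.237, 0.668, -0.237, 0.665]
ft_force: [0.4, -0.4, -1.6]
grip_width: 0.0433
```

Run:
```python
from sil import *
np.set_printoptions(precision=4,suppress=True)
o=robot.get_obs();print(o["position"],o["grip_width"],o["ft_force"]);M=R.from_quat(o["tool_rot"]).as_matrix();print(np.degrees(np.arctan2(M[1,1],M[0,1])))
d=np.array([.5190,-.0642,0])-o["position"];d[2]=0; print("tool shift",M.T@d*1000+[0,-1,2])
for n in["side","scene"]:
    c=cam(n);
    im=c["image"][:,:,::-1]
    cc={"scene":im[130:280,150:350],"side":im[220:370,250:450]}[n]
    cv2.imwrite(f"pics/{n}21.png",cv2.resize(cc,None,fx=4,fy=4,interpolation=cv2.INTER_CUBIC))
c=cam("wrist");save(c,"w21")
```

```text
[ 0.5184 -0.0665  0.0754] 0.0432663331248861 [ 0.366  -0.3706 -1.5881]
50.813057402220394
tool shift [0.0005 1.143  1.0512]
```

View pics/scene21.png

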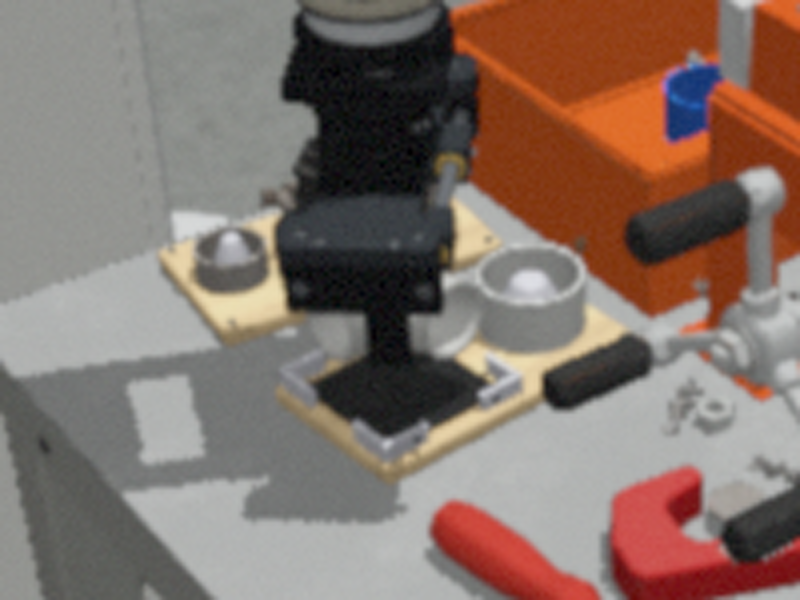

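View pics/side21.png

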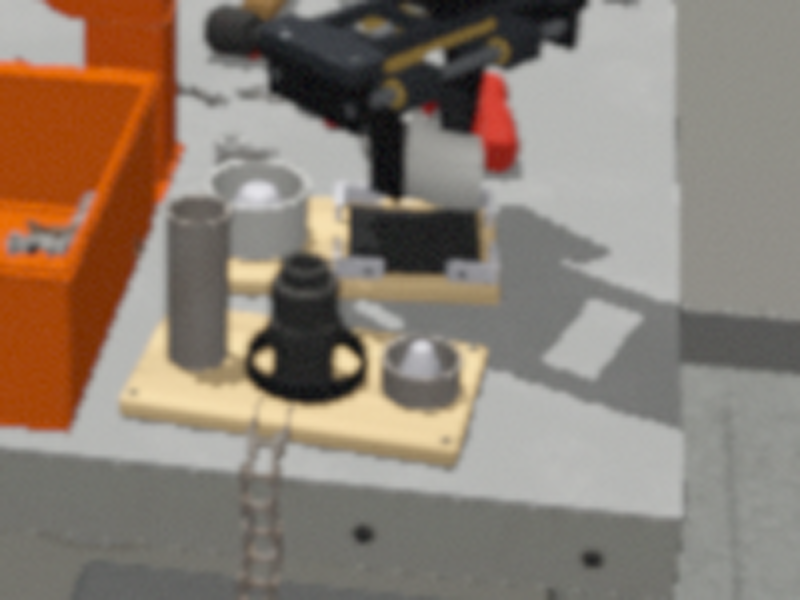

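View pics/w21.png

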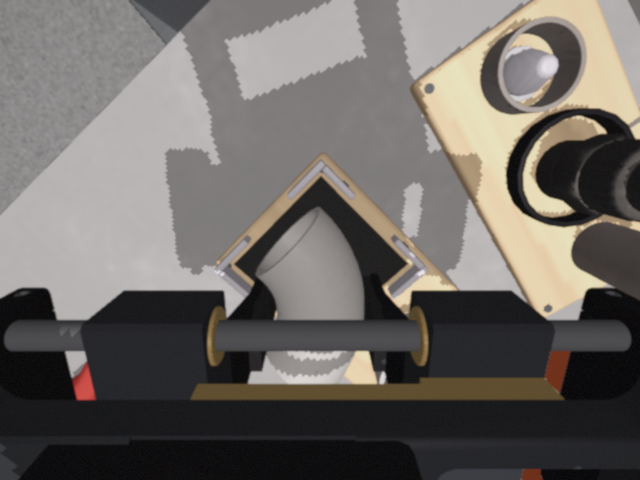

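Call:
move_arm --pt "0.3 0 1 1 0" --pt "0.3 10 1 1 0" --pt "0.3 20 1 1 0" --pt "0.3 28 1 1 0" --pt "0.3 30 1 1 0" --pt "0.3 30 1 1 0"

```text
time: 33.63
position: [0.5203, -0.0661, 0.0452]
tool_rot: [0.237, 0.667, -0.237, 0.665]
ft_force: [-0.1, -0.2, -1.7]
grip_width: 0.044
```

Call:
move_arm --pt "0.3 2 0 0 0" --pt "0.3 2 0 0 0" --pt "0.3 2 0 0 0" --pt "-0.25 2 0 0 0" --pt "-0.25 2 0 0 0" --pt "-0.25 2 0 0 0" --pt "-0.25 -12 0 0 0" --pt "-0.25 -40 0 0 0"

```text
time: 34.3
position: [0.5193, -0.0659, 0.0846]
tool_rot: [0.237, 0.669, -0.237, 0.664]
ft_force: [0.0, -1.1, 0.5]
grip_width: 0.0543
```

Call:
move_arm --pt "-0.25 -40 0 0 0" --pt "-0.25 -80 0 0 0" --pt "-0.25 -120 0 0 5" --pt "-0.25 -150 0 0 -2" --pt "-0.25 -180 0 0 -9" --pt "-0.25 -180 0 0 -16" --pt "-0.25 -180 0 0 -23" --pt "-0.25 -180 0 0 -30"

```text
time: 34.97
position: [0.5213, -0.0664, 0.2678]
tool_rot: [0.054, 0.704, -0.054, 0.706]
ft_force: [0.4, 0.1, -0.2]
grip_width: 0.0544
```

Run:
```python
from sil import *
np.set_printoptions(precision=4,suppress=True)
o=robot.get_obs();print(o["position"],o["grip_width"],o["time"]);M=R.from_quat(o["tool_rot"]).as_matrix();print(np.degrees(np.arctan2(M[1,1],M[0,1])))
for n in["side","scene"]:
    c=cam(n);
    im=c["image"][:,:,::-1]
    cc={"scene":im[130:280,150:350],"side":im[220:370,250:450]}[n]
    cv2.imwrite(f"pics/{n}22.png",cv2.resize(cc,None,fx=4,fy=4,interpolation=cv2.INTER_CUBIC))
c=cam("wrist");save(c,"w22")
for r in robot.regions_of(c,"elbow")[:1]: print(r["p"],np.round(r["bbox"]),fit("elbow",[(c,r["pixels"])],(.519,-.064,3.2),True,z=.012))
```

```text
[ 0.5213 -0.0664  0.2678] 0.05435665198237906 34.9667
81.25235452897014
0.81 [286. 172. 344. 242.] (array([ 0.5206, -0.0631,  3.3166]), np.float64(0.955655526992288))
```

View pics/scene22.png

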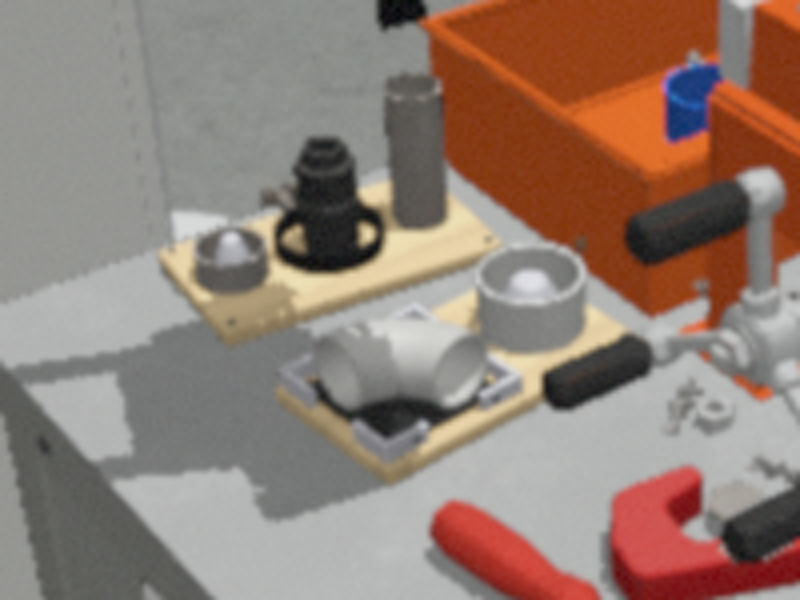

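View pics/w22.png

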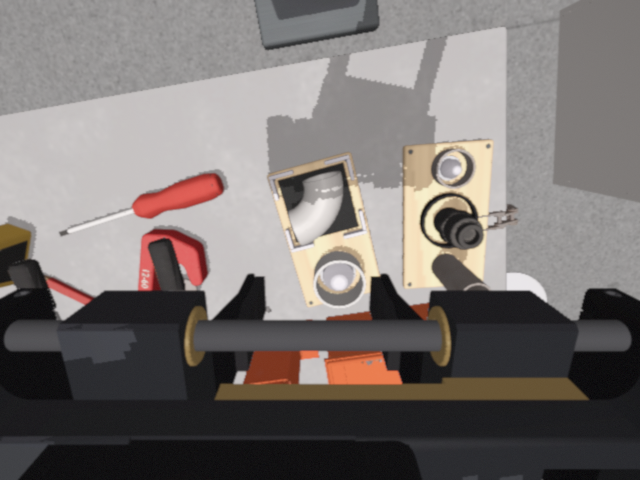

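Call:
move_arm --pt "-0.3 0 40 60 -5" --pt "-0.3 0 60 70 -9" --pt "-0.3 0 60 70 -9" --pt "-0.3 0 60 70 -9" --pt "-0.3 0 60 70 -9" --pt "-0.3 0 60 70 -9"

```text
time: 35.67
position: [0.5983, -0.0186, 0.2659]
tool_rot: [0.001, 0.708, -0.001, 0.706]
ft_force: [-0.8, 0.4, -0.1]
grip_width: 0.0562
```

Run:
```python
from sil import *
np.set_printoptions(precision=4,suppress=True)
B=dict(bend=(.5588,-.06,.1053),joint=(.5609,.0817,-.088))
W=dict(elbow="bend",sleeve="bend",collar="joint",coupling="joint",pipe_piece="joint")
P=dict(elbow=(.519,-.064,3.2),sleeve=(.6086,-.0547),collar=(.501,.087),coupling=(.56,.081),pipe_piece=(.62,.0765))
for n in["wrist","side","scene"]:
    c=cam(n)
    if n=="wrist":save(c,"w23")
    for k in P:
        rr=robot.regions_of(c,k)
        if not rr: print(n,k,"none");continue
        r=rr[0]
        m=r["pixels"]
        if k in("sleeve","collar"): m=cv2.fillConvexPoly(np.zeros((480,640),np.uint8),cv2.convexHull(np.argwhere(m)[:,::-1].astype(np.int32)),1)
        x,i=fit(k,[(c,m)],P[k],k=="elbow",z=.012)
        b=B[W[k]];d=x[:2]-b[:2];a=b[2]
        print(n,k,round(r["p"],2),x,"IoU %.2f"%i,"board",np.array([d[0]*np.cos(a)+d[1]*np.sin(a),-d[0]*np.sin(a)+d[1]*np.cos(a)]))
    for k in("tape_measure","screwdriver"):
        for r in robot.regions_of(c,k)[:1]: b=r["bbox"];print(n,k,np.round(b))
o=robot.get_obs();print(o["position"],o["time"])
```

```text
wrist elbow 0.85 [ 0.5212 -0.0636  3.2953] IoU 0.94 board [-0.0378  0.0004]
wrist sleeve 0.73 [ 0.6099 -0.055 ] IoU 0.97 board [ 0.0514 -0.0004]
wrist collar 0.95 [0.5015 0.0879] IoU 0.98 board [-0.0597  0.001 ]
wrist coupling 0.91 [0.5624 0.0774] IoU 0.78 board [ 0.0018 -0.0041]
wrist pipe_piece 0.67 [0.6209 0.0769] IoU 0.97 board [0.0602 0.0005]
wrist screwdriver [  0.  81. 178. 129.]
side elbow 0.57 [ 0.5211 -0.07    3.265 ] IoU 0.97 board [-0.0385 -0.006 ]
side sleeve 0.77 [ 0.6068 -0.0618] IoU 0.90 board [ 0.0476 -0.0068]
side collar 0.64 [0.5013 0.0832] IoU 0.96 board [-0.0595 -0.0038]
side coupling 0.63 [0.5642 0.0698] IoU 0.77 board [ 0.0043 -0.0115]
side pipe_piece 0.64 [0.6205 0.0713] IoU 0.95 board [ 0.0603 -0.0052]
side tape_measure [356. 198. 379. 223.]
side screwdriver [366. 237. 380. 262.]
scene elbow 0.76 [ 0.5201 -0.0639  3.2896] IoU 0.93 board [-0.0389  0.0002]
scene sleeve 0.86 [ 0.61   -0.0562] IoU 0.95 board [ 0.0513 -0.0016]
scene collar 0.68 [0.5012 0.0872] IoU 0.95 board [-0.06    0.0002]
scene coupling 0.6 [0.5658 0.0872] IoU 0.80 board [0.0044 0.0059]
scene pipe_piece 0.85 [0.6199 0.0758] IoU 0.93 board [ 0.0592 -0.0007]
scene tape_measure [349. 306. 400. 346.]
scene screwdriver [260. 255. 335. 313.]
[ 0.5998 -0.0182  0.2665] 36.8667
```

View pics/w23.png

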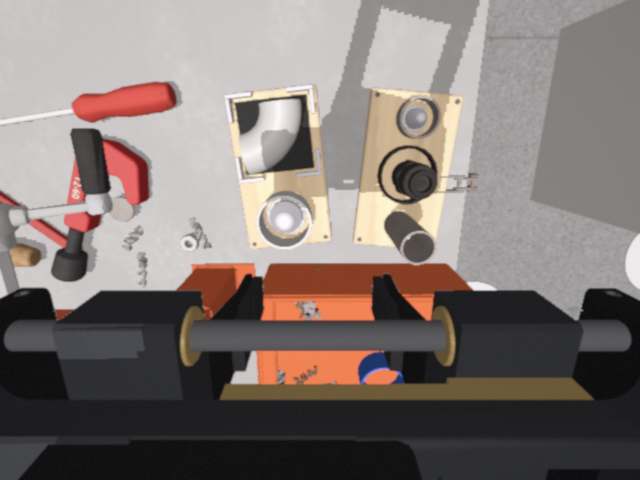

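```bash
python3 -c "
from rig import robot
print(robot.get_obs()['joint_velocities'].round(3)); print(robot.hand_in())"
```

```text
[-0.001  0.001 -0.001  0.     0.004  0.   ]
the job is handed in; nothing more can be done
None
```

All five parts are placed and released, and the job was handed in at about 37 s of the 138 s. The pipe piece, collar and coupling are on the joint board. The sleeve and the elbow, in its nest, are on the bend board.

**Last checks:**
- **Positions:** In the wrist and scene pictures the elbow, sleeve, collar and pipe piece are within about 2 mm of their places, and all five parts look upright or flat and seated.
- **Side camera disagreed:** It put those four parts 4–7 mm further toward −y. It showed the same kind of shift before I moved anything, so I read it as a calibration offset. All four are still inside the 12 mm limit.
- **Coupling:** My silhouette model does not match its ribbed shape well. Its fits came out up to 6 mm off in the wrist and scene views, and 11.5 mm off in the side view. The pictures show it standing inside the cup, and the cup's inner wall allows it only about 8–11 mm of play.
- **Elbow:** It lies 2–4° off square in its nest, which is harmless.
- **Heights and tilt:** I did not measure these separately. I judged them from the lowering heights, the force readings and the pictures.
- **Bystanders:** The tape measure and the screwdriver are where they were, to within a few pixels.

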